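Check a hand probe on three sloping gauge stations

TASK

Take the hand probe from its fork rest and, with the probe held in line with each station's collar, press its ball tip on the spring foot inside the round collar, then the square collar, then the triangular collar, each fully home for a moment before letting it come back up. Then hang the probe back upright in its fork rest, flange flat on both arms, and let go; leave the plug gauge, the brush and the caliper where they lie.

Things in the scene. Friction and masses are not known exactly. Their poses are not given: they have to be found in the camera images.
- probe: Loose hand probe, 0.14 kg, hanging upright in the fork rest. Origin: underside centre of its aluminium flange (40 mm across, 8 mm thick); own z up along the probe. Black ribbed grip, square 26 x 26 mm (flats across own x and y), from z = 8 to 68 mm. Steel stylus below, 12 mm thick down to z = -46 mm, then 8 mm, ending in a 10 mm ball.
- probe_tip (a point): Lowest point of the probe's ball tip, 85 mm below the probe's origin; same axes as the probe.
- rest: Grey fork rest, fixed, on a dark steel foot 100 x 80 mm; origin under it, z up. Two level arms (top at z = 120 mm), open toward own -x, leave a slot y = -10 to 10 mm, x = -35 to 17 mm: the stylus can be lowered into it from above and the flange lies on the arms, between small lips (inner edge x = -29 mm, about 4 mm high) and the column at the back (front x = 28 mm, top z = 126 mm).
- rest_seat (a point): Middle of the fork, level with the top of the arms (120 mm above the bench): the probe's origin belongs here when it hangs in the rest. Axes as rest.
- plate: Dark steel plate, 110 x 240 x 12 mm, fixed; origin under its centre, own x away from the robot, y along it. Three grey stations stand on it side by side, 73 mm apart, in any order. Each has a face 64 x 64 mm sloping 35 degrees down toward the robot's side, centre 74 mm above the bench, with a collar on it round a spring foot; the collar's rim stands 30 mm above the face.
- foot_round_top (a point): Centre of the top of the spring foot (steel disc, 21 mm) inside the station's round collar, 38 mm outside, 28 mm bore. Own z points out of the sloping face along the collar's axis, 35 degrees from vertical; own y is level. The foot stands 8 mm above the face when up; the rim is 22 mm beyond it. The point moves with the foot.
- foot_round (a joint): Travel of that foot (m): 0 = up, 0.006 = pressed fully home against its stop. Spring: starts to move at about 1 N, home at about 4.5 N, comes back up by itself.
- foot_square_top (a point): Centre of the top of the spring foot (steel disc, 21 mm) inside the station's square collar, 38 mm outside, 28 mm opening. Own z points out of the sloping face along the collar's axis, 35 degrees from vertical; own y is level. The foot stands 8 mm above the face when up; the rim is 22 mm beyond it. The point moves with the foot.
- foot_square (a joint): Travel of that foot (m): 0 = up, 0.006 = pressed fully home against its stop. Spring: starts to move at about 1 N, home at about 4.5 N, comes back up by itself.
- foot_triangle_top (a point): Centre of the top of the spring foot (steel disc, 21 mm) inside the station's triangular collar, inner walls 13 mm from its axis, outer sides about 60 mm, one corner uphill. Own z points out of the sloping face along the collar's axis, 35 degrees from vertical; own y is level. The foot stands 8 mm above the face when up; the rim is 22 mm beyond it. The point moves with the foot.
- foot_triangle (a joint): Travel of that foot (m): 0 = up, 0.006 = pressed fully home against its stop. Spring: starts to move at about 1 N, home at about 4.5 N, comes back up by itself.
- plug_gauge: Bystander: small steel plug gauge, 96 x 15 x 13 mm, lying on the plate in front of the stations. Leave alone.
- dust_brush: Bystander: flat wooden dust brush, 191 x 30 x 13 mm, lying on the bench near its front edge. Leave alone.
- caliper: Bystander: digital caliper, 189 x 100 x 14 mm, lying on the bench behind the stations. Leave alone.

How it is judged:
By the outcome, as a careful person would: the job done as asked, in the order asked, and still so for the second after the job is handed in, with the robot touching nothing.
It also fails if it takes over 61 s, if anything falls off the work surface, if the arm or the gripper's body presses on something with over 40 N, if the wrist force passes 120 N, or if a joint passes its speed limit or range.

ROBOT

A 7-joint arm with a two-finger parallel gripper is mounted at the origin on a cart in front of the work surface, level with it; the furniture and walls round the work are solid. World frame = base frame: x ahead of the robot, y to its left, z up, the work surface at z = 0. Lengths are in mm, angles in rad, forces in N, time in s.
With the tool pointing down it reaches from about 400 to 850 mm from the base axis. Payload 4.5 kg.
Tool frame: the origin (TCP) lies midway between the tips of the shut fingers; the grasp point (between the pads) lies robot.grip_depth behind it (robot.grip_depth is the distance from the TCP to the grasp point, in mm); z points along the fingers, y is the line along which they close (so a half turn about z gives the same grasp; the last joint's range is limited). The gripper opens to 88 mm and grips with 3 to 60 N. Pads are 18 mm wide; open, the fingers measure 123 mm over their backs; the gripper's body (75 mm by 187 mm) begins 45 mm behind the grasp point.
Start: joints at [-1.288, 0.689, -0.195, 1.565, 0.157, 0.902, -0.215], TCP at [153.88, 605.787, 208.043] pointing down, gripper open.
Joint ranges: [-3.01, 3.01], [-0.46, 2.08], [-1.47, 1.51], [0.13, 2.56], [-1, 4.14], [0.04, 2.09], [-2.66, 2.66]. Speed limits (rad/s): [2.57, 2.57, 3.14, 3.14, 3.14, 3.14, 3.14].

INTERFACE

Orientations are given as [roll, pitch, yaw] about the fixed x, y, z axes, in that order (R = Rz(yaw) Ry(pitch) Rx(roll)).
In Python, from cell import monitor, vision, robot gives the robot as it stands. The module is installed in compiled form; this text tells all that it offers.
- The arm moves only by the tool jog_arm, never from a script. Its argument "targets" is a list of rows, each a list of 3 entries, a list of its own where there are three numbers: the shift along the world's x, y, z scaled (see below), then the turn, a rotation vector about the world's x, y, z scaled (see below), then the opening, from 0 (shut) to 1 (fully open). In form: [[[x, y, z], [rx, ry, rz], fingers], ...]. A call has 1 to 10 rows; each row is the pose to reach, as a shift and turn from the pose commanded when the call began; what a row does not reach only later rows make up. The controller multiplies each number of a shift by 0.1 m and each number of a turn by 90 degrees. A row lasts 1/8 s, in which the tool goes at most 62.5 mm and 10.7 degrees, less where a joint would pass 70% of its speed; a pose out of reach is approached as far as the arm can. A call with a number of a shift or a turn outside -1 to 1 is refused whole. A call with a gripper value outside its range is refused whole. The fingers move at their own pace and stop on an object; "newtons" is the grip in N (left out, the last holds). Time passes only in rows, so rows that repeat a pose let the fingers close. It gives the time, the measured TCP pose, the force, the opening and the grip force at its end, in the units of the state.
- monitor.read_state(): the state, without advancing time (a new reading comes with each control period).
- vision.capture(name): name is "scene" or "side" or "wrist"; returns a dict with "img" (384x512x3 uint8, red, green, blue), "fov_y" (degrees; the focal length in pixels is half the picture's height over the tangent of half this angle, whatever the lens; pixels are square), "cx", "cy" (the principal point, pixels), "R" (3x3) and "t" (3): a world point X has camera coordinates R X + t; the wrist camera has in their place "tool_from_camera" (4x4, takes a point from camera to tool coordinates, whose origin is the TCP and whose axes are the flange's). Camera axes: x right, y down, z forward; pixel columns grow to the right and rows downward; lengths in mm; the calibration is good to about 2 mm. A picture is of the moment at which its call begins: read the wrist's pose just before it. There is no depth.
- robot.hand_in(): hands the job in; it is judged then, once.
The state is a dict: "time": time; "joints": joint angles; "qvel": joint speeds; "joint_efforts": joint torques, N m; "eef_pos": TCP position; "orientation": TCP orientation; "wrist_force": force on the tool from outside, world axes, zero at the start; "moment": the same for the moment, N m; "opening": opening from 0.0 (shut) to 1.0 (fully open); "gripper_force": force on a finger pad.
Only numpy, scipy, OpenCV 4.12 (cv2) and the standard library are available. Lean on these libraries where they do the work, as an engineer would, in place of code of your own. Each camera call takes 0.05 s, during which the arm holds its last target. There are 200 camera calls.

## Working session

There is one attempt and no reset: what is moved stays moved. The work goes in short steps, Python scripts to look and compute and a tool call to move; the robot and the scene stay as the last step left them, time stands still between calls to the robot, and variables do not carry over. Pictures are saved under pics/ and viewed, at most 10 in all, crops included, and the job is handed in when it is done.

Besides the shell and the picture viewer there is one more tool, called by a JSON object that holds its "op" and its "data". jog_arm: Moves the arm, as the interface text tells. Shifts and turns lie within -1 to 1; 1 stands for 0.1 m of shift or 90 degrees of turn. Its arguments: {"type":"object","properties":{"targets":{"type":"array","items":{"type":"array"}},"newtons":{"type":"number"}},"required":["targets"]}

```bash
mkdir -p pics; cat > h.py <<'E'
import numpy as np, cv2, json
from cell import monitor, vision, robot
from scipy.spatial.transform import Rotation as Ro
def snap(name,tag):
    s=monitor.read_state(); c=vision.capture(name); c=dict(c)
    cv2.imwrite(f'pics/{tag}.png',cv2.cvtColor(c['img'],cv2.COLOR_RGB2BGR))
    f=192/np.tan(np.radians(c['fov_y'])/2); K=np.array([[f,0,c['cx']],[0,f,c['cy']],[0,0,1]])
    if name=='wrist':
        T=np.array(c['tool_from_camera']); Rw=Ro.from_euler('xyz',s['orientation']).as_matrix()
        Rc=Rw@T[:3,:3]; o=Rw@T[:3,3]+np.array(s['eef_pos'])
        R=Rc.T; t=-R@o
    else: R=np.array(c['R']); t=np.array(c['t'])
    np.savez(f'pics/{tag}.npz',K=K,R=R,t=t,img=c['img'])
    return c
def load(tag): return np.load(f'pics/{tag}.npz')
def ray(tag,uv):
    d=load(tag); R=d['R']; o=-R.T@d['t']; v=R.T@np.linalg.inv(d['K'])@np.array([uv[0],uv[1],1.]); return o,v/np.linalg.norm(v)
def plane(tag,uv,z):
    o,v=ray(tag,uv); return o+v*(z-o[2])/v[2]
def proj(tag,X):
    d=load(tag); p=(d['R']@np.atleast_2d(X).T).T+d['t']; q=(d['K']@p.T).T; return q[:,:2]/q[:,2:]
def tri(obs):
    A=np.zeros((3,3));b=np.zeros(3);L=[]
    for tag,uv in obs:
        o,v=ray(tag,uv);P=np.eye(3)-np.outer(v,v);A+=P;b+=P@o;L.append((o,P))
    X=np.linalg.solve(A,b); return X,[np.linalg.norm(P@(X-o)) for o,P in L]
E
python3 - <<'E'
from h import *
for n in ('scene','side','wrist'): snap(n,n)
s=monitor.read_state();print(s, robot.grip_depth)
for n in ('scene','side','wrist'):
    d=load(n);print(n,-d['R'].T@d['t'],d['R'][2],d['K'][0,0])
a=np.hstack([cv2.imread('pics/scene.png'),cv2.imread('pics/side.png')])
E
```

```text
{'time': 0.15, 'joints': array([-1.2881855 ,  0.6897995 , -0.19452885,  1.56605173,  0.15729375,
        0.90248864, -0.21511907]), 'qvel': array([ 0.00097483, -0.00258657, -0.00024436, -0.00265696, -0.00031677,
        0.00166232,  0.00071955]), 'joint_efforts': array([-1.70155396e-03, -5.27860773e+01, -1.26841933e+00, -1.53585863e+01,
       -5.24720724e-02,  3.91563444e-03,  1.02691990e-04]), 'eef_pos': array([153.81826317, 605.26471984, 207.40345392]), 'orientation': array([-3.14023680e+00,  8.99106585e-05,  2.89281885e+00]), 'wrist_force': array([-0.46460687,  0.84477429,  0.11164076]), 'moment': array([ 0.06380936,  0.00384772, -0.00861894]), 'gripper_force': 0.0, 'opening': 0.9991337212602881} 18.700000000000003
scene [  13.88113027 -754.46314798  744.90942147] [ 0.55193696  0.53670551 -0.63821062] 399.3312025703768
side [ 340.32852409 -816.05548654  652.81108583] [ 0.23333423  0.71578069 -0.65818929] 369.1300476857765
wrist [ 74.44769825 625.6137208  381.83573236] [ 0.30676837 -0.07977707 -0.94843491] 266.3873473104123
```

View pics/scene.png

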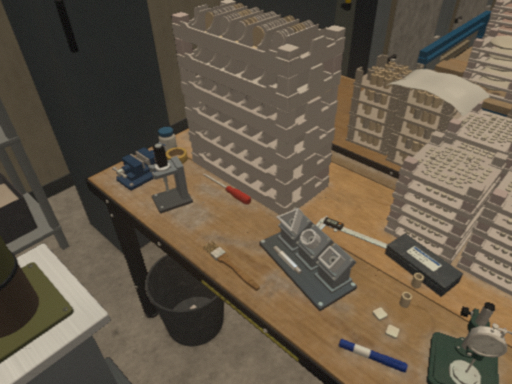

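View pics/side.png

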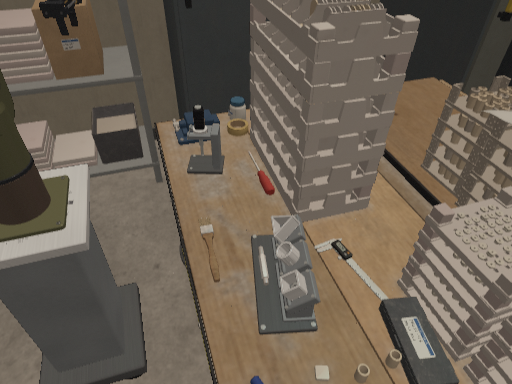

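The scene picture shows the rest at about (170,185) with the black grip at (159,155). The stations are triangle (291,222), round (310,238) and square (333,262). The side picture shows the rest at (207,145) and the stations at (285,228), (288,252) and (293,285). Next I'll zoom in.

```bash
python3 - <<'E'
from h import *
a=cv2.imread('pics/scene.png');b=cv2.imread('pics/side.png')
r=lambda i,x,y,w,h,k:cv2.resize(i[y:y+h,x:x+w],None,fx=k,fy=k,interpolation=cv2.INTER_CUBIC)
# top: rests 80x75 x5 -> 400x300 ; bottom: stations 
top=np.hstack([r(a,130,138,80,75,5),r(b,170,100,80,75,5)])
bot=np.hstack([r(a,257,200,100,75,4),r(b,245,210,100,75,4)]) 
bot=np.hstack([r(a,257,203,100,100,3)[:300],r(b,245,208,125,125,2.4)])
cv2.imwrite('pics/z.png',np.vstack([top,np.pad(bot,((0,0),(0,800-bot.shape[1]),(0,0)))]))
E
```

```text
(no output)
```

View pics/z.png

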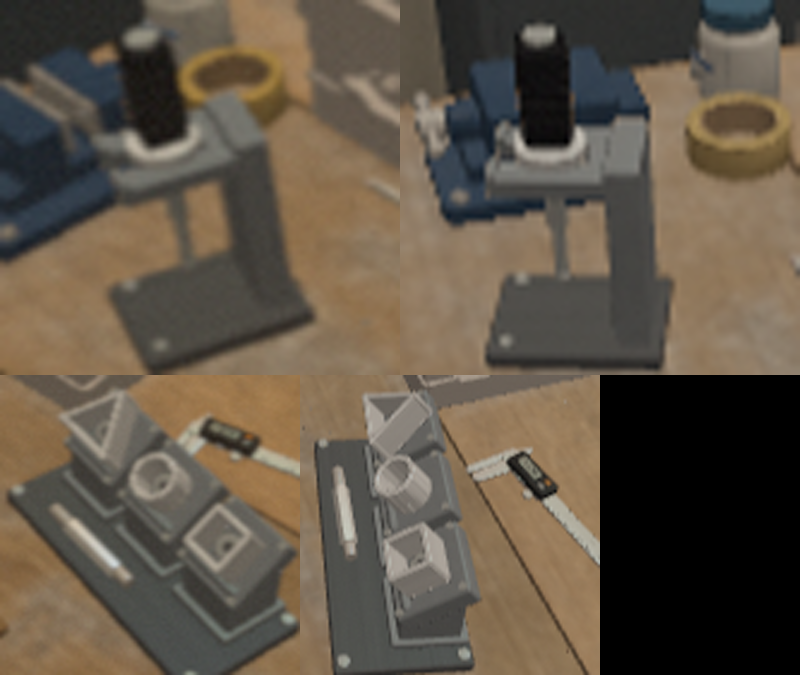

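View pics/wrist.png

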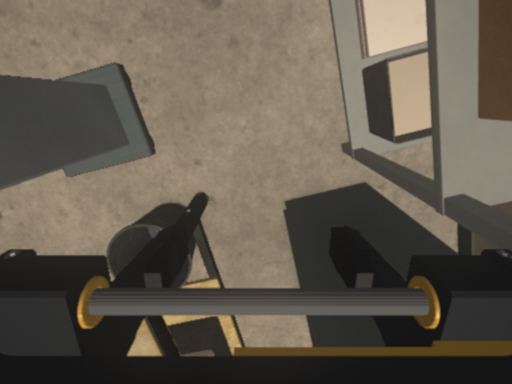

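Zoomed: the flange, grip, foot corners, plate corners and collar rims are all readable. I'll convert them to points.

```bash
python3 - <<'E'
from h import *
np.set_printoptions(precision=1,suppress=True)
A=lambda x,y:(130+x/5-.4,138+y/5-.4)
B=lambda x,y:(170+(x-400)/5-.4,100+y/5-.4)
C=lambda x,y:(257+x/3-.3,203+(y-375)/3-.3)
D=lambda x,y:(245+(x-300)/2.4-.3,208+(y-375)/2.4-.3)
print('griptop',tri([('scene',A(138,38)),('side',B(540,35))]))
print('flange c',tri([('scene',A(163,141)),('side',B(548,148))]))
print('foot plane5 scene',[plane('scene',A(*p),6) for p in [(110,290),(158,372),(313,318)]])
print('foot plane5 side',[plane('side',B(*p),6) for p in [(508,278),(488,362),(660,366),(672,283)]])
print('plate scene',[plane('scene',C(*p),12) for p in [(10,492)]])
print('plate side',[plane('side',D(*p),12) for p in [(315,442),(333,670),(472,655)]])
print('screws scene',[plane('scene',C(*p),12) for p in [(17,490),(288,620)]])
print('screws side',[plane('side',D(*p),12) for p in [(322,443),(344,660),(463,653)]])
print('round rim',tri([('scene',C(158,475)),('side',D(396,478))]))
print('square rim',tri([('scene',C(222,538)),('side',D(414,553))]))
E
```

```text
griptop (array([473.6,  49.5, 186.8]), [np.float64(0.04733069181279981), np.float64(0.04733069181281755)])
flange c (array([470.9,  41.5, 125.2]), [np.float64(0.9679361341729193), np.float64(0.9679361341730001)])
foot plane5 scene [array([448. ,  96.5,   6. ]), array([423.5,  16.5,   6. ]), array([511.2, -12.3,   6. ])]
foot plane5 side [array([447.2,  96.3,   6. ]), array([421.2,  19.5,   6. ]), array([513., -13.,   6.]), array([539.5,  62.3,   6. ])]
plate scene [array([ 520. , -269.2,   12. ])]
plate side [array([ 518.5, -268.2,   12. ]), array([ 460.7, -494.8,   12. ]), array([ 567.8, -515.8,   12. ])]
screws scene [array([ 525.7, -272. ,   12. ]), array([ 562.8, -514.2,   12. ])]
screws side [array([ 524.5, -271.4,   12. ]), array([ 471.4, -489.6,   12. ]), array([ 561.8, -512.1,   12. ])]
round rim (array([ 544. , -399.9,  101.8]), [np.float64(0.871438762098964), np.float64(0.8714387620989685)])
square rim (array([ 532.9, -465.8,   92.7]), [np.float64(0.3816703712361617), np.float64(0.3816703712360492)])
```

{"op": "jog_arm", "data": {"targets": [[[0.1,-0.3,0.4],[0,0,0],1],[[0.3,-0.7,0.8],[0,0,0],1],[[0.5,-1.0,1.0],[0,0,0],1]]}}

```text
time: 0.52
eef_pos: [204.6, 504.9, 309.9]
orientation: [3.14, 0.001, 2.893]
wrist_force: [0.3, 0.1, 0.7]
opening: 0.997
gripper_force: 0.0
```

{"op": "jog_arm", "data": {"targets": [[[0.25,-0.5,0],[0,0,-0.02],1],[[0.5,-1.0,0],[0,0,-0.04],1]]}}

```text
time: 0.78
eef_pos: [254.6, 404.2, 308.1]
orientation: [3.141, 0.0, 2.829]
wrist_force: [0.8, -0.9, -0.3]
opening: 1.0
gripper_force: 0.0
```

{"op": "jog_arm", "data": {"targets": [[[0.25,-0.5,0],[0,0,0],1],[[0.5,-1.0,0],[0,0,0],1]]}}

```text
time: 1.02
eef_pos: [304.5, 304.0, 308.0]
orientation: [3.142, 0.0, 2.83]
wrist_force: [0.8, 0.1, 0.4]
opening: 0.998
gripper_force: 0.0
```

{"op": "jog_arm", "data": {"targets": [[[0.25,-0.4,0],[0,0,0],1],[[0.5,-0.85,0],[0,0,0],1]]}}

```text
time: 1.27
eef_pos: [354.5, 219.5, 308.1]
orientation: [3.141, 0.0, 2.83]
wrist_force: [0.5, 0.7, 0.3]
opening: 1.001
gripper_force: 0.0
```

{"op": "jog_arm", "data": {"targets": [[[0.25,-0.4,0],[0,0,0],1],[[0.5,-0.85,0],[0,0,0],1]]}}

```text
time: 1.52
eef_pos: [404.5, 134.6, 308.1]
orientation: [3.141, 0.0, 2.831]
wrist_force: [1.0, -0.1, 0.7]
opening: 1.0
gripper_force: 0.0
```

{"op": "jog_arm", "data": {"targets": [[[0.25,-0.4,0],[0,0,0],1],[[0.5,-0.85,0],[0,0,0],1],[[0.5,-0.85,0],[0,0,0],1]]}}

```text
time: 1.9
eef_pos: [455.1, 46.6, 307.8]
orientation: [-3.14, 0.001, 2.822]
wrist_force: [-0.2, 0.1, -0.6]
opening: 1.004
gripper_force: 0.0
```

```bash
python3 - <<'E'
from h import *
snap('wrist','w1');s=monitor.read_state();print(s['time'],s['eef_pos'],s['orientation'])
E
```

```text
1.95 [454.04284394  49.33188658 307.74070074] [-3.14117579e+00 -5.48281114e-04  2.82590795e+00]
```

View pics/w1.png

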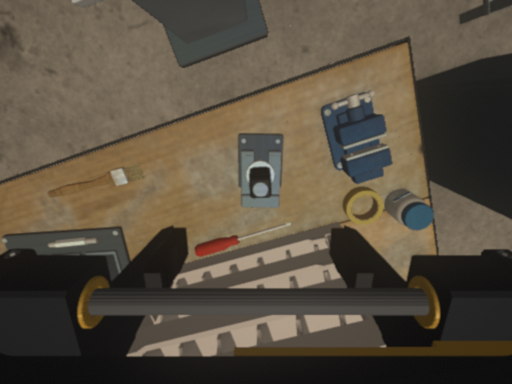

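Wrist picture: the rest is centred near (261,172), grip top (261,187), flange ring (260,175). The tower edge runs along the rows below about 240. I'll measure these and the tower's position.

```bash
python3 - <<'E'
from h import *
np.set_printoptions(precision=1,suppress=True)
im=load('w1')['img']
cv2.imwrite('pics/w1z.png',cv2.resize(cv2.cvtColor(im,cv2.COLOR_RGB2BGR)[125:215,220:310],None,fx=6,fy=6,interpolation=cv2.INTER_CUBIC))
print('tcp px',proj('w1',monitor.read_state()['eef_pos']))
for p in [(322,215),(296,215),(375,188)]: print('tower base side',plane('side',p,0))
for p in [(291,203),(327,183),(190,142)]: print('tower base scene',plane('scene',p,0))
# vertical tower corner: top height. side: base corner ->top px row
b=plane('side',(318,218),0)
for z in (200,300,400,500): print(z,proj('side',b+[0,0,z]), proj('scene',plane('scene',(291,203),0)+[0,0,z]))
print('gt',plane('w1',(261,187),188),'flange',plane('w1',(260,175),128))
E
```

```text
tcp px [[261.4 217.4]]
tower base side [ 712.6 -245.6    0. ]
tower base side [ 650.4 -226.1    0. ]
tower base side [ 896.4 -194.3    0. ]
tower base scene [ 698.6 -223.8    0. ]
tower base scene [ 842.3 -246.     0. ]
tower base scene [716.8 248.4   0. ]
200 [[329.7 151.7]] [[293.6 143.1]]
300 [[337.2 109.5]] [[295.2 107.1]]
400 [[346.1  58.8]] [[297.   65.9]]
500 [[357.1  -3.3]] [[299.1  18.3]]
gt [469.8  44.9 188. ] flange [471.7  43.3 128. ]
```

View pics/w1z.png

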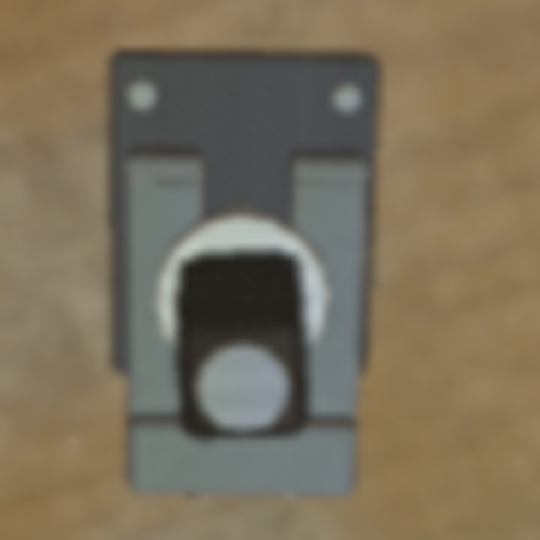

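```bash
python3 - <<'E'
from h import *
np.set_printoptions(precision=1,suppress=True)
P=lambda x,y:(220+x/6-.4,125+y/6-.4)
print('cap',plane('w1',P(243,388),188),'flange',plane('w1',P(242.5,298),128))
print('arms front',plane('w1',P(129,155),120),plane('w1',P(367,157),120),'back top',plane('w1',P(130,492),126),plane('w1',P(356,492),126))
print('col front',plane('w1',P(130,417),126),plane('w1',P(356,418),126))
s=monitor.read_state();print(s['eef_pos'],s['orientation'])
E
```

```text
cap [472.1  43.  188. ] flange [470.7  43.7 128. ]
arms front [432.6  29.  120. ] [450.1  80.4 120. ] back top [508.7   2.7 126. ] [525.7  54.3 126. ]
col front [490.6   9.1 126. ] [507.6  59.8 126. ]
[454.   49.3 307.7] [-3.1 -0.   2.8]
```

{"op": "jog_arm", "data": {"targets": [[[0.18,-0.055,-0.4],[0,0,-0.008],1],[[0.18,-0.055,-0.8],[0,0,-0.008],0.9],[[0.18,-0.055,-1.0],[0,0,-0.008],0.8],[[0.18,-0.055,-1.0],[0,0,-0.008],0.8]]}}

```text
time: 2.45
eef_pos: [470.1, 46.8, 207.0]
orientation: [-3.141, -0.004, 2.82]
wrist_force: [-0.3, 0.2, 0.2]
opening: 0.8
gripper_force: 0.0
```

```bash
python3 - <<'E'
from h import *
np.set_printoptions(precision=2,suppress=True)
snap('wrist','w2');s=monitor.read_state();print(s['time'],s['eef_pos'],s['orientation'],s['wrist_force'])
im=load('w2')['img']
g=im.max(2)
print(proj('w2',[[472,43.5,188],[472,43.5,128],[472,43.5,120]]))
cv2.imwrite('pics/w2z.png',cv2.resize(cv2.cvtColor(im,cv2.COLOR_RGB2BGR)[110:250,170:350],None,fx=4,fy=4,interpolation=cv2.INTER_CUBIC))
E
```

```text
2.5 [471.2   46.71 207.99] [ 3.14 -0.    2.82] [0.76 0.07 0.78]
[[255.   212.89]
 [255.75 188.99]
 [255.83 186.56]]
```

View pics/w2z.png

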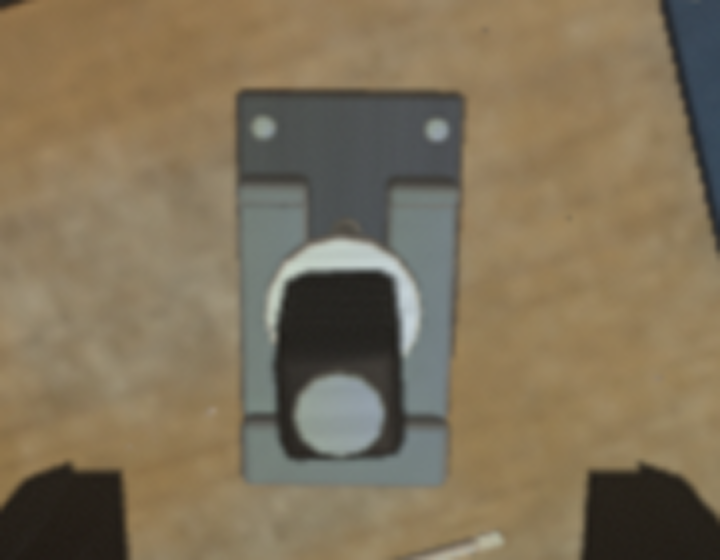

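The probe cap sits at (254.4,213.4) and the flange at (255.4,188.4). Both match the (472,43) estimate to within 1 mm, so I'll go down and grip.

{"op": "jog_arm", "data": {"targets": [[[0.01,-0.035,-0.2],[0,0,0],0.8],[[0.01,-0.035,-0.45],[0,0,0],0.7],[[0.01,-0.035,-0.65],[0,0,0],0.6],[[0.01,-0.035,-0.65],[0,0,0],0.5],[[0.01,-0.035,-0.65],[0,0,0],0.2],[[0.01,-0.035,-0.65],[0,0,0],0.2],[[0.01,-0.035,-0.65],[0,0,0],0.2],[[0.01,-0.035,-0.65],[0,0,0],0.2]], "newtons": 35}}

```text
time: 3.5
eef_pos: [473.9, 42.1, 144.1]
orientation: [3.14, 0.002, 2.817]
wrist_force: [0.3, 0.2, 6.6]
opening: 0.291
gripper_force: 34.6
```

```bash
python3 - <<'E'
from h import *
np.set_printoptions(precision=3,suppress=True)
s=monitor.read_state();print(s['time'],s['eef_pos'],s['orientation'],s['wrist_force'],s['opening'],s['gripper_force'])
E
```

```text
3.5 [473.892  42.056 144.065] [3.14  0.002 2.817] [0.323 0.228 6.629] 0.29137929923801864 34.562750458717346
```

{"op": "jog_arm", "data": {"targets": [[[0,0,0.2],[0,0,0],0.2],[[0,0,0.5],[0,0,0],0.2],[[0,0,0.8],[0,0,0],0.2],[[0,0,1.0],[0,0,0],0.2],[[0,0,1.0],[0,0,0],0.2]]}}

```text
time: 4.12
eef_pos: [473.6, 41.9, 244.2]
orientation: [3.14, 0.003, 2.817]
wrist_force: [0.1, -0.1, -0.8]
opening: 0.285
gripper_force: 34.6
```

{"op": "jog_arm", "data": {"targets": [[[0,-0.3,0.1],[0,0,0],0.2],[[-0.05,-0.65,0.2],[0,0,0.02],0.2],[[-0.05,-1.0,0.2],[0,0,0.051],0.2]]}}

```text
time: 4.5
eef_pos: [467.2, -59.1, 262.5]
orientation: [-3.141, -0.001, 2.9]
wrist_force: [0.6, 0.1, -1.9]
opening: 0.295
gripper_force: 34.6
```

{"op": "jog_arm", "data": {"targets": [[[0,-0.35,0],[0,0,0],0.2],[[0,-0.7,0],[0,0,0],0.2],[[-0.05,-1.0,0],[0,0,0],0.2]]}}

```text
time: 4.88
eef_pos: [462.1, -159.5, 261.7]
orientation: [-3.142, -0.002, 2.897]
wrist_force: [0.3, -0.3, -1.5]
opening: 0.296
gripper_force: 34.6
```

{"op": "jog_arm", "data": {"targets": [[[0,-0.35,0],[0,0,0],0.2],[[0,-0.7,0],[0,0,0],0.2],[[-0.05,-1.0,0],[0,0,0],0.2]]}}

```text
time: 5.25
eef_pos: [457.1, -259.3, 261.5]
orientation: [3.141, -0.002, 2.897]
wrist_force: [0.3, -0.3, -0.4]
opening: 0.292
gripper_force: 34.6
```

{"op": "jog_arm", "data": {"targets": [[[0,-0.35,0],[0,0,0],0.2],[[0,-0.7,0],[0,0,0],0.2],[[-0.1,-1.0,0],[0,0,0],0.2],[[-0.1,-1.0,0],[0,0,0],0.2]]}}

```text
time: 5.75
eef_pos: [445.4, -360.9, 261.3]
orientation: [-3.141, -0.003, 2.892]
wrist_force: [-0.3, 0.2, -1.3]
opening: 0.291
gripper_force: 34.6
```

{"op": "jog_arm", "data": {"targets": [[[0,-0.05,0],[-0.02,-0.09,0],0.2],[[0,-0.18,0],[-0.045,-0.18,0],0.2],[[0,-0.18,0],[-0.07,-0.28,0],0.2],[[0,-0.18,0],[-0.094,-0.377,0],0.2],[[0,-0.18,0],[-0.094,-0.377,0],0.2],[[0,-0.18,0],[-0.094,-0.377,0],0.2]]}}

```text
time: 6.5
eef_pos: [447.2, -377.7, 266.0]
orientation: [3.137, 0.603, 2.897]
wrist_force: [0.8, -0.2, -1.2]
opening: 0.286
gripper_force: 35.0
```

```bash
python3 - <<'E'
from h import *
np.set_printoptions(precision=3,suppress=True)
s=monitor.read_state();print(s['time'],s['eef_pos'],s['orientation'],s['wrist_force'],s['opening'],s['gripper_force'])
snap('wrist','w3')
im=load('w3')['img']
cv2.imwrite('pics/w3z.png',cv2.resize(cv2.cvtColor(im,cv2.COLOR_RGB2BGR)[40:290,130:390],None,fx=2.4,fy=2.4,interpolation=cv2.INTER_CUBIC))
print(Ro.from_euler('xyz',s['orientation']).as_matrix())
E
```

```text
6.5 [ 447.199 -377.699  266.007] [3.137 0.603 2.897] [ 0.804 -0.221 -1.159] 0.2864528480330625 34.99470591545105
[[-0.799  0.24   0.552]
 [ 0.199  0.971 -0.133]
 [-0.567  0.004 -0.823]]
```

View pics/w3z.png

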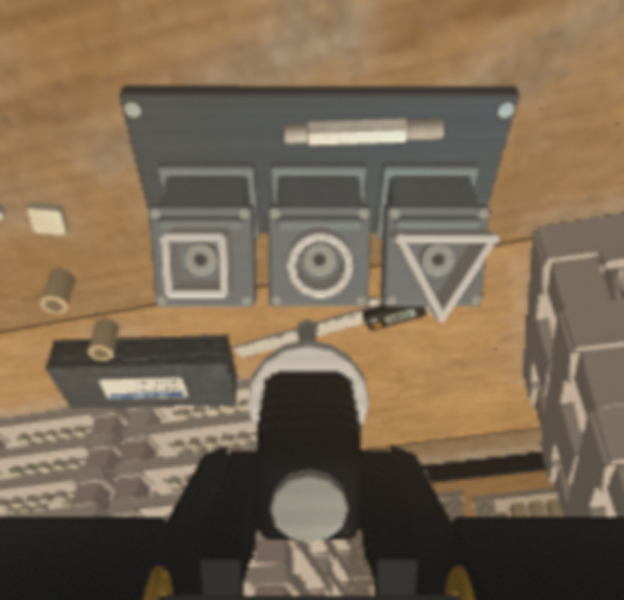

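The crop (2.4x, offset 130,40) shows the feet at (201,261), (320,261) and (438,260). Rims are at (195,265), (320,266) and about (445,265), and the ball tip is at (307,325).

```bash
python3 - <<'E'
from h import *
np.set_printoptions(precision=1,suppress=True)
P=lambda x,y:(130+x/2.4-.3,40+y/2.4-.3)
s=monitor.read_state(); R=Ro.from_euler('xyz',s['orientation']).as_matrix(); tcp=np.array(s['eef_pos'])
a=np.radians(-14);ex=np.array([np.cos(a),np.sin(a),0]);n=-np.sin(np.radians(35))*ex+[0,0,np.cos(np.radians(35))]
print('n',n,'toolz',R[:,2])
F=[];
for nm,f,r in [('sq',(201,261),(195,265)),('ro',(320,261),(320,266)),('tr',(438,260),(445,265))]:
    ft=plane('w3',P(*f),80.55);rm=plane('w3',P(*r),98.6); print(nm,ft,rm,'foot via rim',rm-22*n); F.append(ft)
d=F[2]-F[0];print('spacing',np.linalg.norm(d),'yaw',np.degrees(np.arctan2(-d[0],d[1])))
print('screws',plane('w3',P(132,110),12),plane('w3',P(506,110),12))
tip=tcp+R[:,2]*109; print('tip',tip,'px',proj('w3',tip-R[:,2]*5),'seen',P(307,325))
print('flange px',proj('w3',tcp+R[:,2]*(24-8)),'seen cap',P(310,507),proj('w3',tcp-R[:,2]*44))
E
```

```text
n [-0.6  0.1  0.8] toolz [ 0.6 -0.1 -0.8]
sq [ 537.4 -467.    80.6] [ 523.3 -463.2   98.6] foot via rim [ 535.6 -466.3   80.6]
ro [ 555.1 -396.5   80.6] [ 541.6 -393.6   98.6] foot via rim [ 553.9 -396.7   80.6]
tr [ 571.8 -326.4   80.6] [ 558.4 -323.5   98.6] foot via rim [ 570.6 -326.6   80.6]
spacing 144.7328458148108 yaw -13.743811252683798
screws [ 470.7 -492.    12. ] [ 525.2 -273.4   12. ]
tip [ 508.6 -391.9  176.7] px [[258.8 181.1]] seen (257.6166666666667, 175.11666666666667)
flange px [[259.  213.7]] seen cap (258.8666666666667, 250.95) [[259.2 256.7]]
```

{"op": "jog_arm", "data": {"targets": [[[-0.1,0.09,-0.09],[0,0,0],0.2],[[0.08,0.05,-0.35],[0,0,0],0.2],[[0.26,0,-0.62],[0,0,0],0.2],[[0.26,0,-0.62],[0,0,0],0.2],[[0.26,0,-0.62],[0,0,0],0.2]]}}

```text
time: 7.18
eef_pos: [477.8, -389.6, 225.8]
orientation: [3.116, 0.57, 2.901]
wrist_force: [0.1, -0.4, -1.2]
opening: 0.289
gripper_force: 35.0
```

```bash
python3 - <<'E'
from h import *
np.set_printoptions(precision=2,suppress=True)
s=monitor.read_state();print(s['time'],s['eef_pos'],s['orientation'],s['wrist_force'])
snap('wrist','w4');snap('side','s4');snap('scene','c4')
R=Ro.from_euler('xyz',s['orientation']).as_matrix(); tip=s['eef_pos']+R@[2.5,0,109];print('tip',tip)
c=lambda t,x,y,w,h,k:cv2.resize(cv2.imread(f'pics/{t}.png')[y:y+h,x:x+w],(w*k,h*k),interpolation=cv2.INTER_CUBIC)
cv2.imwrite('pics/m4.png',np.hstack([c('w4',200,110,110,150,4)[:, :],np.vstack([c('s4',260,215,72,60,5)[:300],c('c4',285,205,72,60,5)[:300]])]))
foot=np.array([554.7,-396.6,80.6])
for t in ('w4','s4','c4'): print(t,'tip',proj(t,tip),'rim',proj(t,foot+22*np.array([-.557,.137,.819])),'foot',proj(t,foot))
E
```

```text
7.175 [ 477.76 -389.58  225.8 ] [3.12 0.57 2.9 ] [ 0.1  -0.38 -1.19]
tip [ 533.47 -400.35  132.7 ]
w4 tip [[258.37 176.56]] rim [[264.87 159.25]] foot [[264.02 156.32]]
s4 tip [[280.62 240.9 ]] rim [[282.67 249.  ]] foot [[288.47 254.63]]
c4 tip [[307.6  229.08]] rim [[306.75 236.43]] foot [[310.63 239.75]]
```

View pics/m4.png

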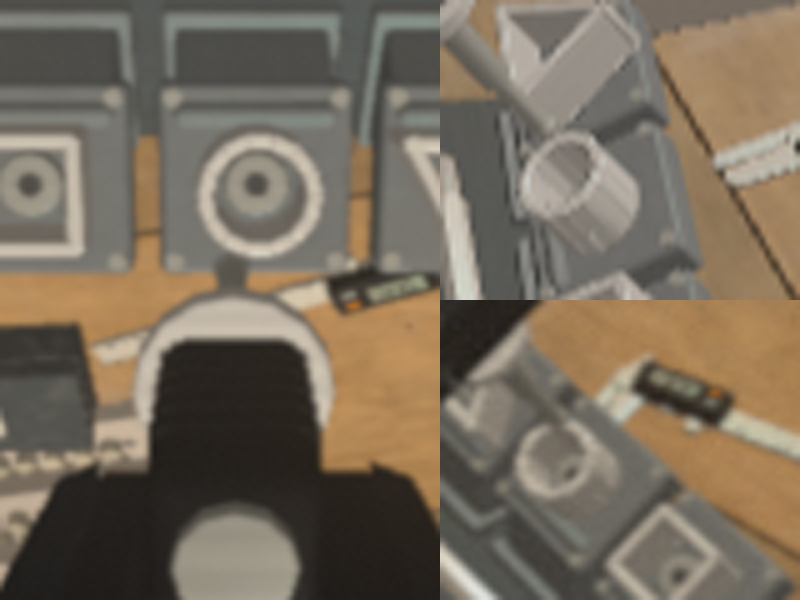

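The move fell short and the orientation drifted. I suspect a joint limit.

```bash
python3 - <<'E'
from h import *
np.set_printoptions(precision=3,suppress=True)
s=monitor.read_state();print(s['time'],s['eef_pos'],s['orientation'],s['joints'],s['wrist_force'],s['joint_efforts'])
E
```

```text
7.325 [ 477.39  -390.62   226.384] [3.116 0.571 2.899] [ 1.109  0.574 -0.5    2.09  -0.578  0.043  2.654] [-0.524 -0.508 -1.15 ] [ -0.239 -41.747  -4.628 -11.879  -0.071  -0.966   0.008]
```

```bash
cat > kin.py <<'E'
import numpy as np, itertools
from scipy.spatial.transform import Rotation as Ro
def rots(q,s):
    R=Ro.identity();out=[]
    for i,(a,ax) in enumerate(zip(q,'zyzyzyz')): R=R*Ro.from_euler(ax,s[i]*a); out.append(R)
    return out
E
python3 - <<'E'
from kin import *
np.set_printoptions(precision=3,suppress=True)
S=[([-1.2881855,.6897995,-.19452885,1.56605173,.15729375,.90248864,-.21511907],[153.818,605.265,207.403],[-3.1402,.0001,2.8928]),
([1.109,.574,-.5,2.09,-.578,.043,2.654],[477.39,-390.62,226.384],[3.116,.571,2.899])]
res=[]
for s in itertools.product([1,-1],repeat=7):
    E=[]
    T=[Ro.from_euler('xyz',o) for _,_,o in S]
    M=[rots(q,s)[-1] for q,_,_ in S]
    # T = B M C, unknown C about z; B yaw: test consistency z axis first with B=I or pi
    for b in (0,np.pi):
        B=Ro.from_euler('z',b)
        C=[(B*m).inv()*t for m,t in zip(M,T)]
        e=(C[0].inv()*C[1]).magnitude(); res.append((e,s,b,C[0].as_rotvec()))
res.sort(key=lambda r:r[0])
for r in res[:8]: print(r)
E
```

```text
(0.0004975722540753475, (-1, 1, -1, 1, -1, 1, -1), 0, array([0.   , 0.   , 1.571]))
(0.0004975722540753511, (-1, -1, -1, -1, -1, -1, -1), 3.141592653589793, array([ 0.   , -0.   , -1.571]))
(0.22579509154033225, (1, -1, 1, -1, 1, -1, 1), 3.141592653589793, array([0.002, 0.002, 2.068]))
(0.2257950915403323, (1, 1, 1, 1, 1, 1, 1), 0, array([ 0.002, -0.002, -1.073]))
(0.31537382920834883, (1, 1, -1, 1, 1, 1, -1), 3.141592653589793, array([ 0.082, -0.277,  1.929]))
(0.3153738292083489, (1, -1, -1, -1, 1, -1, -1), 0, array([-0.25 , -0.074, -1.195]))
(0.5256181798956312, (-1, 1, 1, 1, -1, 1, 1), 3.141592653589793, array([-0.135, -0.233, -1.434]))
(0.5256181798956314, (-1, -1, 1, -1, -1, -1, 1), 0, array([ 0.242, -0.14 ,  1.69 ]))
```

```bash
cat >> kin.py <<'E'
from scipy.optimize import least_squares
SG=(-1,1,-1,1,-1,1,-1)
lo=np.array([-3.01,-.46,-1.47,.13,-1,.04,-2.66]);hi=np.array([3.01,2.08,1.51,2.56,4.14,2.09,2.66])
C=Ro.from_euler('z',np.pi/2)
def fk(q,p):
    r=rots(q,SG); h,L1,L2,L3,e,w=p
    P=np.array([0,0,h])+r[2].apply([e,0,L1])+r[3].apply([-e,0,L2])+r[6].apply([0,0,L3])+r[5].apply([w,0,0])
    return P,(r[6]*C)
E
python3 - <<'E'
from kin import *
np.set_printoptions(precision=3,suppress=True)
S=[([-1.2881855,.6897995,-.19452885,1.56605173,.15729375,.90248864,-.21511907],[153.818,605.265,207.403]),
([1.109,.574,-.5,2.09,-.578,.043,2.654],[477.39,-390.62,226.384])]
for free in (4,5,6):
    f=lambda x:np.concatenate([fk(q,np.r_[x,np.zeros(6-free)])[0]-P for q,P in S])
    r=least_squares(f,np.r_[330,380,380,260,np.zeros(free-4)]);print(free,r.x,r.fun)
E
```

```text
4 [172.603 661.807 264.483 322.538] [-29.506   6.008 -11.004  -4.021  -3.673  11.004]
5 [169.733 650.128 259.37  313.919   7.64 ] [-30.162   5.48   -9.946  -3.903  -4.666   9.946]
6 [-45.185 806.909 206.947 248.187  44.361 111.342] [-0. -0. -0. -0.  0.  0.]
```

{"op": "jog_arm", "data": {"targets": [[[-0.1,0,0.3],[0,0.1,0],0.2],[[-0.2,0,0.6],[0.05,0.2,0],0.2],[[-0.2,0,0.6],[0.07,0.3,0],0.2],[[-0.2,0,0.6],[0.09,0.36,0],0.2],[[-0.2,0,0.6],[0.09,0.36,0],0.2]]}}

```text
time: 7.95
eef_pos: [461.3, -390.4, 287.1]
orientation: [3.116, -0.011, 2.902]
wrist_force: [-1.1, 0.0, -1.4]
opening: 0.293
gripper_force: 35.0
```

```bash
cat > st.py <<'E'
from h import *
s=monitor.read_state()
open('samples.txt','a').write(json.dumps([list(s['joints']),list(s['eef_pos']),list(s['orientation'])])+'\n')
np.set_printoptions(precision=3,suppress=True);print(s['time'],s['eef_pos'],s['orientation'],s['joints'],s['wrist_force'])
E
python3 st.py
```

```text
7.95 [ 461.276 -390.368  287.085] [ 3.116 -0.011  2.902] [ 0.447  0.608  0.345  1.52  -0.241  1.076  2.185] [-1.053  0.01  -1.422]
```

{"op": "jog_arm", "data": {"targets": [[[0,0.3,0],[-0.1,0,0],0.2],[[0,0.6,0],[-0.2,0,0],0.2],[[0,0.6,0],[-0.3,0,0],0.2],[[0,0.6,0],[-0.3,0,0],0.2]]}}

```text
time: 8.45
eef_pos: [459.9, -324.3, 284.0]
orientation: [-2.713, 0.095, 2.929]
wrist_force: [-0.6, -0.3, -1.8]
opening: 0.292
gripper_force: 35.0
```

```bash
python3 st.py
```

```text
8.45 [ 459.937 -324.274  283.98 ] [-2.713  0.095  2.929] [-0.16   0.54   0.684  1.928  0.122  0.599  1.662] [-0.649 -0.3   -1.798]
```

{"op": "jog_arm", "data": {"targets": [[[0,0,0],[0.1,0,-0.1],0.2],[[0.3,0,0.3],[0.2,0,-0.2],0.2],[[0.6,0,0.6],[0.3,0.1,-0.3],0.2],[[0.6,0,0.6],[0.3,0.2,-0.3],0.2],[[0.6,0,0.6],[0.3,0.2,-0.3],0.2]]}}

```text
time: 9.07
eef_pos: [517.9, -333.6, 347.4]
orientation: [-3.002, -0.387, 2.475]
wrist_force: [1.1, -0.5, -2.1]
opening: 0.289
gripper_force: 35.0
```

```bash
python3 st.py
```

```text
9.075 [ 517.854 -333.606  347.425] [-3.002 -0.387  2.475] [ 0.281  0.866  0.527  0.928 -0.24   1.811  1.639] [ 1.079 -0.463 -2.146]
```

```bash
python3 - <<'E'
from kin import *
import json
np.set_printoptions(precision=3,suppress=True)
S=[([-1.288,.689,-.195,1.565,.157,.902,-.215],[153.88,605.787,208.043],[-3.1402,.0001,2.8928]),
([1.109,.574,-.5,2.09,-.578,.043,2.654],[477.39,-390.62,226.384],[3.116,.571,2.899])]+[json.loads(l) for l in open('samples.txt')]
for q,P,o in S: print((rots(q,SG)[-1]*C*Ro.from_euler('xyz',o).inv()).magnitude())
# linear model: offsets in each link frame x,y,z
rows=[];b=[]
for q,P,o in S:
    r=rots(q,SG); A=np.zeros((3,0))
    cols=[np.array([[0],[0],[1.]])]
    for i,axs in [(2,'xz'),(3,'xz'),(4,'x'),(5,'x'),(6,'z')]:
        for a in axs: cols.append(r[i].as_matrix()[:,['xyz'.index(a)]])
    rows.append(np.hstack(cols));b.append(P)
A=np.vstack(rows);b=np.concatenate(b)
x,res,rk,sv=np.linalg.lstsq(A,b,rcond=None);print(x,rk,sv);print(A@x-b)
E
```

```text
0.002424515197309086
0.0004889355388612849
3.1237258972576036e-16
3.0017358487769387e-16
6.391204346410091e-16
[457.658 -49.48  585.82  142.451 385.331 -90.09  -29.236 451.218] 8 [4.712 3.872 1.101 0.914 0.703 0.461 0.192 0.122]
[-63.604  14.727   3.135   9.568   2.35    8.262  11.614  13.131  -7.014
  -3.673  14.713  -6.928   1.013   4.82    2.545]
```

```bash
cat > fit.py <<'E'
from kin import *
import json
S=[([-1.288,.689,-.195,1.565,.157,.902,-.215],[153.88,605.787,208.043]),
([1.109,.574,-.5,2.09,-.578,.043,2.654],[477.39,-390.62,226.384])]+[json.loads(l)[:2] for l in open('samples.txt')]
def cols(q,spec):
    r=[Ro.identity()]+rots(q,SG)
    return np.stack([r[int(k[0])].as_matrix()[:,'xyz'.index(k[1])] for k in spec],1)
def fit(spec,lam=0):
    A=np.vstack([cols(q,spec) for q,_ in S]);b=np.concatenate([P for _,P in S])
    n=len(spec)
    x=np.linalg.lstsq(np.vstack([A,lam*np.eye(n)]),np.r_[b,np.zeros(n)],rcond=None)[0]
    return x,A@x-b
E
python3 - <<'E'
from fit import *
np.set_printoptions(precision=1,suppress=True)
for spec in ['0z 3z 4z 7z 0x','0z 3z 4z 7z 0x 0y','0z 3z 4z 7z 1x','0z 3z 4z 7z 1y','0z 3z 4z 7z 2y 4y','0z 3z 4z 7z 7x 7y','0z 3z 4z 7z 3y 5y','0z 3z 4z 7z 1x 6x','0z 3z 4z 7z 1x 6x 3x 4x','0z 3z 4z 7z 0x 0y 3x 4x','0z 3z 4z 7z 0x 0y 3x 4x 6x']:
    x,r=fit(spec.split());print(spec,x,np.sqrt((r**2).mean()))
E
```

```text
0z 3z 4z 7z 0x [377.4 548.1 369.1 359.1 -13.8] 24.124298268532893
0z 3z 4z 7z 0x 0y [349.6 553.1 351.8 343.9  -7.2 -30.8] 17.77680601137036
0z 3z 4z 7z 1x [377.4 540.7 369.3 352.8  -5.8] 24.72705409863635
0z 3z 4z 7z 1y [361.4 559.  344.  366.1 -43.3] 6.455752489054001
0z 3z 4z 7z 2y 4y [346.7 563.4 344.7 356.7 -19.  -27.2] 0.07614194026803207
0z 3z 4z 7z 7x 7y [342.9 548.1 355.9 333.8  32.5  -4.2] 17.272380255164727
0z 3z 4z 7z 3y 5y [340.2 566.9 346.  352.8 -34.8 -10.2] 4.279080150953804
0z 3z 4z 7z 1x 6x [417.2 463.9 360.2 335.7 -10.9 -62.8] 20.542226109022803
0z 3z 4z 7z 1x 6x 3x 4x [435.5 485.3 392.2 389.1 -16.2 -96.6 -74.1  10.2] 19.78348523521117
0z 3z 4z 7z 0x 0y 3x 4x [346.  542.2 348.  334.3  -6.9 -30.8   6.9  -6.7] 17.741875301863047
0z 3z 4z 7z 0x 0y 3x 4x 6x [423.4 476.  380.6 374.7  11.3 -21.  -71.2   8.8 -79.2] 16.62539329827647
```

```bash
cat >> fit.py <<'E'
SPEC='0z 3z 4z 7z 2y 4y'.split(); XL=fit(SPEC)[0]
def FK(q): return cols(q,SPEC)@XL, rots(q,SG)[-1]*C
def ik(P,R,q0,post=None,w=0.003):
    post=q0 if post is None else post
    f=lambda q:(lambda p,r:np.r_[(p-P)/10,(r*R.inv()).as_rotvec()*20,w*(q-post)])(*FK(q))
    r=least_squares(f,np.clip(q0,lo+.001,hi-.001),bounds=(lo,hi)); return r.x,np.abs(r.fun[:6]).max()
yw=np.radians(-13.8);EX=np.array([np.cos(yw),np.sin(yw),0]);EY=np.array([-EX[1],EX[0],0])
N=-np.sin(np.radians(35))*EX+np.array([0,0,np.cos(np.radians(35))])
FEET=dict(r=np.array([554.7,-396.6,80.6]),s=np.array([537.2,-467.2,80.6]),t=np.array([571.8,-325.8,80.6]))
def toolR(roll):
    z=-N;y=EY;x=np.cross(y,z)
    return Ro.from_matrix(np.stack([x,y,z],1))*Ro.from_euler('z',roll,degrees=True)
E
python3 - <<'E'
from fit import *
np.set_printoptions(precision=2,suppress=True)
rng=np.random.default_rng(0)
for k in 'rst':
  for roll in range(-150,181,30):
    best=None
    for _ in range(12):
        q0=rng.uniform(lo,hi)
        P=FEET[k]+N*(109+30)
        q,e=ik(P,toolR(roll),q0,post=q0,w=.02)
        if e<.1:
            m=np.minimum(q-lo,hi-q).min()
            if best is None or m>best[0]: best=(m,q)
    print(k,roll,best)
E
```

```text
r -150 (np.float64(0.13754023273421345), array([ 1.12,  0.64, -0.57,  2.2 ,  2.87,  0.18,  1.83]))
r -120 (np.float64(0.3060451666769066), array([ 1.41,  0.82, -1.1 ,  2.18,  1.88,  0.47,  2.35]))
r -90 (np.float64(0.37690227303196755), array([ 1.39,  0.79, -1.06,  2.18,  1.92,  0.43,  1.79]))
r -60 (np.float64(0.1660033485175106), array([ 1.19,  0.67, -0.68,  2.19,  2.49,  0.21,  0.65]))
r -30 (np.float64(0.37751565510539953), array([ 1.4 ,  0.81, -1.09,  2.18,  1.89,  0.46,  0.77]))
r 0 (np.float64(0.29851707719525383), array([ 1.32,  0.74, -0.93,  2.19,  2.04,  0.34,  0.08]))
r 30 (np.float64(0.376587260371251), array([ 1.38,  0.79, -1.04,  2.18,  1.93,  0.42, -0.32]))
r 60 (np.float64(0.20468289833336506), array([ 1.47,  0.9 , -1.27,  2.18,  1.8 ,  0.62, -0.68]))
r 90 (np.float64(0.263108814909358), array([ 1.3 ,  0.72, -0.87,  2.19,  2.11,  0.3 , -1.56]))
r 120 (np.float64(0.24342263321638788), array([ 1.28,  0.71, -0.84,  2.19,  2.15,  0.28, -2.14]))
r 150 (np.float64(0.17839416422392773), array([ 0.85,  0.6 , -0.13,  2.21,  3.96,  0.29,  1.75]))
r 180 (np.float64(0.14403952603
[... 1699 characters left out ...]
,  2.19,  0.46,  0.29]))
t 0 (np.float64(0.2709971318781563), array([ 1.24,  0.77, -1.08,  2.29,  2.05,  0.56, -0.08]))
t 30 (np.float64(0.2679976807128073), array([ 1.18,  0.71, -0.94,  2.29,  2.18,  0.46, -0.75]))
t 60 (np.float64(0.2681703264027804), array([ 1.18,  0.71, -0.95,  2.29,  2.17,  0.47, -1.26]))
t 90 (np.float64(0.2704350136320186), array([ 1.23,  0.76, -1.05,  2.29,  2.08,  0.54, -1.68]))
t 120 (np.float64(0.2555587463213489), array([ 1.14,  0.69, -0.87,  2.29,  2.26,  0.42, -2.4 ]))
t 150 (np.float64(0.24119295297117027), array([ 0.64,  0.57, -0.06,  2.32,  3.63,  0.36,  1.94]))
t 180 (np.float64(0.25770451529987515), array([ 0.96,  0.61, -0.56,  2.3 ,  2.75,  0.31,  2.32]))
```

```bash
cat > sim.py <<'E'
from fit import *
def run(q,seq,step):
    """seq of calls, each list of (shift,turn) in tool units; commanded pose carries"""
    P,R=FK(q); log=[]
    for call in seq:
        P0,R0=P,R
        prevP,prevR=P,R
        for sh,tu in call:
            Pt=P0+np.array(sh)*100; Rt=Ro.from_rotvec(np.array(tu)*np.pi/2)*R0
            d=(Rt*prevR.inv()).as_rotvec()
            for a in (.25,.5,.75,1):
                q=step(prevP+(Pt-prevP)*a,Ro.from_rotvec(d*a)*prevR,q)
            prevP,prevR=Pt,Rt
        P,R=prevP,prevR; log.append(q)
    return q,log
minnorm=lambda P,R,q:ik(P,R,q,w=.003)[0]
mid=(lo+hi)/2; home=np.array([-1.288,.689,-.195,1.565,.157,.902,-.215])
E
python3 - <<'E'
from sim import *
np.set_printoptions(precision=2,suppress=True)
z=(0,0,0)
L=[[((.5,-1,1),z)],[((.5,-1,0),(0,0,-.04))],[((.5,-1,0),z)]]+[[((.5,-.85,0),z)]]*3+[[((.18,-.055,-1),(0,0,-.008))],[((.01,-.035,-.65),z)],[((0,0,1),z)],[((-.05,-1,.2),(0,0,.051))]]+[[((-.05,-1,0),z)]]*2+[[((-.1,-1,0),z)],[((0,-.18,0),(-.05,-.19,0)),((0,-.18,0),(-.094,-.377,0))],[((-.1,.09,-.09),z),((.26,0,-.62),z)]]
Lb=[[((-.2,0,.6),(.05,.2,0)),((-.2,0,.6),(.09,.36,0))],[((0,.6,0),(-.15,0,0)),((0,.6,0),(-.3,0,0))],[((.3,0,.3),(.2,0,-.2)),((.6,0,.6),(.3,.2,-.3))]]
for nm,st in dict(minnorm=minnorm,homebias=lambda P,R,q:ik(P,R,q,post=q+.1*(home-q),w=.003)[0],home=lambda P,R,q:ik(P,R,q,post=home,w=.003)[0],mid=lambda P,R,q:ik(P,R,q,post=mid,w=.003)[0]).items():
    q,log=run(home,L,st); print(nm,'before',log[-2],'fail',log[-1])
    q2,log=run(np.array([1.109,.574,-.5,2.09,-.578,.043,2.654]),Lb,st); print('   ',*log)
E
```

```text
minnorm before [ 1.2   0.48 -0.58  2.16 -0.59  0.04  2.66] fail [ 1.09  0.6  -0.49  2.1  -0.59  0.04  2.66]
    [ 0.55  0.59  0.17  1.52 -0.13  1.06  2.08] [-0.05  0.5   0.51  1.92  0.3   0.63  1.48] [ 0.32  0.84  0.37  0.94 -0.14  1.8   1.56]
homebias before [ 1.27  0.5  -0.69  2.17  1.19  0.04  0.88] fail [ 1.35  0.74 -0.96  2.19  1.97  0.35  0.14]
    [ 0.71  0.58 -0.13  1.51  0.06  1.07  1.91] [0.19 0.46 0.13 1.91 0.57 0.73 1.21] [ 0.46  0.82 -0.01  0.92  0.07  1.81  1.39]
home before [ 1.27  0.5  -0.69  2.17  1.19  0.04  0.88] fail [ 1.33  0.73 -0.93  2.19  2.    0.33  0.11]
    [ 0.77  0.59 -0.23  1.51  0.12  1.08  1.85] [0.19 0.46 0.13 1.91 0.57 0.73 1.21] [ 0.5   0.82 -0.12  0.92  0.13  1.82  1.34]
mid before [ 1.32  0.52 -0.76  2.17  1.35  0.09  0.73] fail [ 1.28  0.69 -0.83  2.19  2.14  0.26 -0.04]
    [ 1.13  0.72 -0.94  1.49  0.57  1.25  1.44] [ 0.55  0.48 -0.42  1.89  0.83  0.92  0.95] [ 0.69  0.87 -0.67  0.9   0.44  1.91  1.11]
```

```bash
cat > plan.py <<'E'
from sim import *
def go(q,P,R,n=10):
    P0,R0=FK(q); d=(R*R0.inv()).as_rotvec(); m=9;e=0
    for a in np.linspace(0,1,n+1)[1:]:
        q,ee=ik(P0+(P-P0)*a,Ro.from_rotvec(d*a)*R0,q); m=min(m,np.minimum(q-lo,hi-q).min()); e=max(e,ee)
    return q,m,e
down=lambda:Ro.from_matrix(np.stack([np.cross(EY,[0,0,-1]),EY,[0,0,-1]],1))
E
cat > p1.py <<'E'
from plan import *
np.set_printoptions(precision=2,suppress=True)
qc=np.array([.281,.866,.527,.928,-.24,1.811,1.639])
out=[]
for be in (-90,-65,-40):
  for al in (30,45):
    for x,y,zz in ((470,-360,300),(500,-400,330)):
     for roll in (0,-60):
      b=np.radians(be); ax=np.cross([0,0,-1],[np.cos(b),np.sin(b),0])
      R1=Ro.from_rotvec(ax*np.radians(al))*Ro.from_euler('z',roll,degrees=True)*down()
      q1,m1,e1=go(qc,np.array([x,y,zz]),R1)
      q2,m2,e2=go(q1,FEET['r']+N*(109+45),toolR(0))
      out.append((m2,be,al,(x,y,zz),roll,m1,e1,e2,q1,q2))
out.sort(key=lambda t:-t[0])
for o in out[:6]: print(*o)
E
timeout 500 python3 p1.py
```

```text
0.14709075810976424 -40 45 (470, -360, 300) 0 0.0981161770230565 8.58010783796889e-06 4.67477048737841e-08 [ 0.95  0.42 -0.67  2.36  2.23  0.57 -0.36] [ 1.22  0.64 -0.71  2.2   2.41  0.19 -0.31]
0.13515978292936254 -65 45 (500, -400, 330) 0 0.17971669010591929 8.143557989059959e-06 1.0283310865333297e-06 [-0.12  0.49  0.65  2.13  1.54  0.22  0.24] [ 1.2   0.63 -0.68  2.2   2.5   0.18 -0.41]
0.12373873136211891 -65 45 (470, -360, 300) 0 0.07082557999755995 5.2074763540188805e-06 4.739927968178126e-07 [ 0.03  0.44  0.3   2.27  1.78  0.46 -0.08] [ 1.18  0.62 -0.64  2.2   2.63  0.16 -0.54]
0.04091868804055542 -90 45 (470, -360, 300) -60 0.3015365738075376 1.8697929926592136e-07 8.07967245497485e-06 [-0.49  0.84  1.19  2.03 -0.15  0.34  0.81] [ 1.14  0.61 -0.57  2.2   2.92  0.15 -0.84]
0.036755557104729365 -90 30 (500, -400, 330) 0 0.37780744851815484 1.2840200723854278e-07 2.7442696085362286e-05 [-0.06  0.57  0.67  1.73  0.19  0.7   1.68] [ 1.33  0.7  -0.91  2.19  2.01  0.3   0.1 ]
0.017353221113337286 -90 45 (500, -400, 330) -60 0.33886320243093104 1.7623046466574974e-07 8.28398676933082e-06 [-0.4   0.82  1.17  1.89 -0.12  0.44  0.83] [ 1.16  0.62 -0.61  2.2   2.73  0.16 -0.65]
```

```bash
cat > tgt.py <<'E'
from plan import *
from cell import monitor
import sys
def rel(P,R):
    s=monitor.read_state(); R0=Ro.from_euler('xyz',s['orientation']); d=(R*R0.inv()).as_rotvec()
    np.set_printoptions(precision=3,suppress=True)
    print('t',s['time'],'pos',s['eef_pos'],'q',s['joints'],'F',s['wrist_force'],'op',s['opening'])
    print('shift',(np.array(P)-s['eef_pos'])/100,'turn',d/(np.pi/2),'deg',np.degrees(np.linalg.norm(d)))
def tiltR(be,al):
    b=np.radians(be); ax=np.cross([0,0,-1],[np.cos(b),np.sin(b),0]); return Ro.from_rotvec(ax*np.radians(al))*down()
OFF=2.5
def tcp(k,h,R=None):
    R=toolR(0) if R is None else R
    return FEET[k]+N*h-R.apply([OFF,0,109])
E
python3 -c "
from tgt import *
rel([500,-400,330],tiltR(-65,45))"
```

```text
t 9.075 pos [ 517.854 -333.606  347.425] q [ 0.281  0.866  0.527  0.928 -0.24   1.811  1.639] F [ 1.079 -0.463 -2.146] op 0.289401120835952
shift [-0.179 -0.664 -0.174] turn [-0.517 -0.369  0.329] deg 64.42143517832412
```

{"op": "jog_arm", "data": {"targets": [[[-0.022,-0.083,-0.022],[-0.065,-0.046,0.041],0.2],[[-0.045,-0.166,-0.044],[-0.129,-0.092,0.082],0.2],[[-0.067,-0.249,-0.065],[-0.194,-0.138,0.123],0.2],[[-0.09,-0.332,-0.087],[-0.258,-0.185,0.165],0.2],[[-0.112,-0.415,-0.109],[-0.323,-0.231,0.206],0.2],[[-0.134,-0.498,-0.13],[-0.388,-0.277,0.247],0.2],[[-0.157,-0.581,-0.152],[-0.452,-0.323,0.288],0.2],[[-0.18,-0.664,-0.174],[-0.517,-0.369,0.329],0.2],[[-0.18,-0.664,-0.174],[-0.517,-0.369,0.329],0.2],[[-0.18,-0.664,-0.174],[-0.517,-0.369,0.329],0.2]]}}

```text
time: 10.32
eef_pos: [500.5, -408.6, 340.3]
orientation: [-2.459, 0.451, 3.04]
wrist_force: [-0.6, 0.1, -1.0]
opening: 0.293
gripper_force: 35.0
```

```bash
python3 -c "
from tgt import *
rel(tcp('r',45),toolR(0))
q=monitor.read_state()['joints']
for f in (5,10,20): print(go(np.array(q),tcp('r',45),toolR(0),f))"
```

```text
t 10.325 pos [ 500.498 -408.553  340.302] q [-0.261  0.565  0.91   2.1    1.066  0.089  0.689] F [-0.561  0.058 -1.017] op 0.29334305508024733
shift [-0.296  0.325 -1.321] turn [ 0.352 -0.159  0.134] deg 36.78702690112977
(array([ 1.213,  0.636, -0.699,  2.193,  2.415,  0.178, -0.326]), np.float64(0.11851627773029483), np.float64(5.156816876017456e-06))
(array([ 1.205,  0.633, -0.686,  2.194,  2.454,  0.173, -0.367]), np.float64(6.938893903907228e-18), np.float64(9.31210799332021e-06))
(array([ 1.202,  0.632, -0.68 ,  2.194,  2.473,  0.171, -0.385]), np.float64(2.3016311079260277e-14), np.float64(9.287875300245819e-06))
```

```bash
python3 -c "
from tgt import *
rel([500,-400,330],tiltR(-65,45))
q=np.array(monitor.read_state()['joints'])
for be,al,P in ((-65,45,(500,-400,330)),(-55,50,(490,-390,320)),(-45,50,(480,-380,310)),(-40,45,(470,-360,300))):
    q1,m,e=go(q,np.array(P),tiltR(be,al)); q2,m2,e2=go(q1,tcp('r',45),toolR(0)); print(be,al,q1,m,q2,m2)
"
```

```text
t 10.325 pos [ 500.498 -408.553  340.302] q [-0.261  0.565  0.91   2.1    1.066  0.089  0.689] F [-0.561  0.058 -1.017] op 0.29334305508024733
shift [-0.005  0.086 -0.103] turn [ 0.011 -0.006  0.019] deg 2.044593481601519
-65 45 [-0.228  0.545  0.848  2.132  1.587  0.089  0.182] 6.938893903907228e-18 [ 1.194  0.629 -0.666  2.194  2.52   0.166 -0.434] 0.10094978948698013
-55 50 [ 0.186  0.424  0.222  2.307  2.293  0.492 -0.526] 1.5243118711337489e-05 [ 1.134  0.608 -0.568  2.197  2.905  0.144 -0.827] 0.10446129279101068
-45 50 [ 0.499  0.407 -0.081  2.389  2.575  0.574 -0.749] 0.1382454275572184 [ 1.121  0.604 -0.547  2.198  2.995  0.143 -0.919] 0.10324002025492807
-40 45 [ 0.62   0.376 -0.19   2.371  2.578  0.439 -0.727] 0.08579862162597462 [ 1.134  0.608 -0.567  2.197  2.909  0.144 -0.831] 0.10438616784831847
```

{"op": "jog_arm", "data": {"targets": [[[0,0.04,-0.05],[0.005,0,0.01],0.2],[[0,0.086,-0.1],[0.01,-0.006,0.02],0.2],[[0,0.086,-0.1],[0.01,-0.006,0.02],0.2],[[0,0.086,-0.1],[0.01,-0.006,0.02],0.2]]}}

```text
time: 10.82
eef_pos: [500.9, -399.7, 330.3]
orientation: [-2.477, 0.459, 3.065]
wrist_force: [0.8, 0.4, -1.1]
opening: 0.292
gripper_force: 35.0
```

```bash
python3 -c "
from tgt import *
P=tcp('r',45);rel(P-[0,0,0]+N*40,toolR(0))
q=np.array(monitor.read_state()['joints'])
q1,m,e=go(q,P+N*40,toolR(0)); print(q1,m,e, go(q1,P,toolR(0)))"
```

```text
t 10.825 pos [ 500.925 -399.699  330.304] q [-0.247  0.559  0.886  2.133  1.667  0.062  0.101] F [ 0.838  0.419 -1.106] op 0.29193208232797513
shift [-0.523  0.292 -0.894] turn [ 0.344 -0.149  0.114] deg 35.26416031551878
[ 1.245  0.543 -0.678  2.207  2.43   0.083 -0.35 ] 0.042776218882864446 1.246972025914506e-06 (array([ 1.208,  0.634, -0.69 ,  2.194,  2.44 ,  0.174, -0.352]), np.float64(0.052629964583135146), np.float64(9.722113600285633e-09))
```

{"op": "jog_arm", "data": {"targets": [[[-0.065,0.036,-0.11],[0.043,-0.019,0.014],0.2],[[-0.13,0.073,-0.22],[0.086,-0.037,0.028],0.2],[[-0.196,0.11,-0.335],[0.129,-0.056,0.043],0.2],[[-0.26,0.146,-0.447],[0.172,-0.075,0.057],0.2],[[-0.327,0.183,-0.56],[0.215,-0.093,0.071],0.2],[[-0.392,0.219,-0.67],[0.258,-0.112,0.086],0.2],[[-0.458,0.256,-0.782],[0.301,-0.13,0.1],0.2],[[-0.523,0.292,-0.894],[0.344,-0.149,0.114],0.2],[[-0.523,0.292,-0.894],[0.344,-0.149,0.114],0.2],[[-0.523,0.292,-0.894],[0.344,-0.149,0.114],0.2]]}}

```text
time: 12.08
eef_pos: [450.0, -369.2, 241.2]
orientation: [-3.14, 0.612, 2.902]
wrist_force: [1.0, -0.0, -0.9]
opening: 0.29
gripper_force: 35.0
```

```bash
python3 -c "
from tgt import *
rel(tcp('r',45),toolR(0))
q=np.array(monitor.read_state()['joints'])
q1,m,e=go(q,tcp('r',45),toolR(0)); print(q1,m,e)
for k in 'rst': q1,m,e=go(q1,tcp(k,45),toolR(0)); q2,m2,e2=go(q1,tcp(k,-6),toolR(0)); print(k,q1,m,q2,m2,e2)"
```

```text
t 12.075 pos [ 450.    -369.155  241.245] q [ 1.239  0.542 -0.674  2.21   2.478  0.086 -0.4  ] F [ 0.995 -0.024 -0.917] op 0.2896901209106948
shift [ 0.209 -0.069 -0.331] turn [ 0.001  0.001 -0.   ] deg 0.12330845408717463
[ 1.199  0.631 -0.676  2.194  2.486  0.169 -0.399] 0.05540184455775168 6.440285353626063e-09
r [ 1.199  0.631 -0.676  2.194  2.486  0.169 -0.399] 0.12914010026721742 [ 1.152  0.74  -0.676  2.163  2.501  0.261 -0.398] 0.13942772728671404 7.857194929405951e-09
s [ 1.31   0.669 -0.652  2.066  1.661  0.04   0.553] 6.938893903907228e-18 [ 1.365  0.828 -0.846  2.032  1.847  0.246  0.416] 0.03658304721749992 3.803938388238781e-07
t [ 1.283  0.753 -1.134  2.29   1.975  0.561 -0.016] 0.09943523424762674 [ 1.222  0.876 -1.114  2.256  2.061  0.656 -0.052] 0.2728743263975484 2.1336830670348746e-08
```

{"op": "jog_arm", "data": {"targets": [[[0.07,-0.023,-0.11],[0,0,0],0.2],[[0.14,-0.046,-0.22],[0,0,0],0.2],[[0.21,-0.069,-0.33],[0,0,0],0.2],[[0.21,-0.069,-0.33],[0,0,0],0.2]]}}

```text
time: 12.58
eef_pos: [471.4, -374.4, 206.1]
orientation: [3.139, 0.61, 2.902]
wrist_force: [-1.0, -0.4, -1.1]
opening: 0.293
gripper_force: 35.0
```

```bash
cat > chk.py <<'E'
from tgt import *
import sys
def chk(k):
    s=monitor.read_state();R=Ro.from_euler('xyz',s['orientation']);tip=s['eef_pos']+R.apply([OFF,0,109])
    d=tip-FEET[k]; np.set_printoptions(precision=2,suppress=True)
    print(k,'t',s['time'],'h',d@N,'lat ey,ex',d@EY,d@np.cross(EY,N),'axis deg',np.degrees(np.arccos(-R.as_matrix()[:,2]@N)),'Fn',s['wrist_force']@N,s['wrist_force'],s['moment'])
    print(s['joints'])
if __name__=='__main__': chk(sys.argv[1])
E
python3 chk.py r; python3 -c "
from h import *
snap('wrist','w5');im=load('w5')['img'].astype(int)
import numpy as np
# cap disc: bright greyish near (259,252)
sub=im[200:300,220:300]; m=(sub.min(2)>110).astype(np.uint8)
n,l,st,c=cv2.connectedComponentsWithStats(m)
for i in range(1,n):
    if st[i,4]>60: print(st[i]+[220,200,0,0,0],c[i]+[220,200])
from fit import *
F=FEET['r'];print('foot',proj('w5',F),'rim',proj('w5',F+22*N))
"; echo "N via python"; python3 -c "
from fit import N;print(N)"
```

```text
r t 12.575 h 43.20257736691262 lat ey,ex 2.0812934614180456 -1.2129713369263513 axis deg 0.20878305999033797 Fn -0.43947248999697913 [-0.99 -0.44 -1.14] [0.12 0.66 0.  ]
[ 1.2   0.64 -0.68  2.2   2.49  0.17 -0.4 ]
[220 200  20  27 264] [230.33333333 212.35984848]
[277 200   7  17  83] [280.10843373 206.8313253 ]
[244 239  30  37 751] [258.59920107 254.5792277 ]
[244 270  17  18 114] [252.14035088 280.5       ]
[262 270  10  16  77] [266.67532468 278.61038961]
foot [[256.54940203 168.19098251]] rim [[256.49782407 172.71641719]]
N via python
[-0.55701974  0.13681717  0.81915204]
```

{"op": "jog_arm", "data": {"targets": [[[0.06,-0.025,-0.1],[0,0,0],0.2],[[0.13,-0.045,-0.2],[0,0,0],0.2],[[0.203,-0.066,-0.303],[0,0,0],0.2],[[0.22,-0.07,-0.33],[0,0,0],0.2],[[0.237,-0.074,-0.352],[0,0,0],0.2],[[0.237,-0.074,-0.352],[0,0,0],0.2]]}}

```text
time: 13.38
eef_pos: [494.4, -382.6, 172.2]
orientation: [3.141, 0.611, 2.902]
wrist_force: [0.6, 0.1, -1.1]
opening: 0.293
gripper_force: 35.0
```

```bash
python3 chk.py r
```

```text
r t 13.375 h 1.5132563016662077 lat ey,ex -0.5753294179697268 -0.607618690548384 axis deg 0.0910504564696152 Fn -1.2372763846074153 [ 0.58  0.06 -1.13] [ 0.11  0.71 -0.03]
[ 1.16  0.73 -0.68  2.17  2.5   0.25 -0.4 ]
```

{"op": "jog_arm", "data": {"targets": [[[0.011,-0.003,-0.016],[0,0,0],0.2],[[0.022,-0.006,-0.033],[0,0,0],0.2],[[0.022,-0.006,-0.033],[0,0,0],0.2]]}}

```text
time: 13.75
eef_pos: [496.6, -383.3, 169.0]
orientation: [3.141, 0.611, 2.902]
wrist_force: [-1.6, -0.5, 0.6]
opening: 0.293
gripper_force: 35.0
```

```bash
python3 chk.py r
```

```text
r t 13.75 h -2.4489947555032168 lat ey,ex -0.7907188342826538 -0.5626226927147047 axis deg 0.07827878938446264 Fn 1.2834899125357744 [-1.6  -0.46  0.56] [ 0.14  0.63 -0.05]
[ 1.16  0.74 -0.68  2.17  2.51  0.25 -0.4 ]
```

{"op": "jog_arm", "data": {"targets": [[[0.011,-0.003,-0.016],[0,0,0],0.2],[[0.022,-0.006,-0.033],[0,0,0],0.2],[[0.025,-0.006,-0.037],[0,0,0],0.2],[[0.025,-0.006,-0.037],[0,0,0],0.2]]}}

```text
time: 14.25
eef_pos: [498.9, -383.8, 165.5]
orientation: [3.141, 0.611, 2.902]
wrist_force: [-4.8, 1.4, 5.8]
opening: 0.293
gripper_force: 35.0
```

```bash
python3 chk.py r
```

```text
r t 14.25 h -6.674281289600895 lat ey,ex -0.7580853297539767 -0.6128401440641928 axis deg 0.07231279296820278 Fn 7.637517095789967 [-4.85  1.43  5.79] [0.18 0.7  0.05]
[ 1.16  0.74 -0.68  2.16  2.51  0.26 -0.4 ]
```

{"op": "jog_arm", "data": {"targets": [[[0.005,-0.001,-0.008],[0,0,0],0.2],[[0.005,-0.001,-0.008],[0,0,0],0.2],[[0.005,-0.001,-0.008],[0,0,0],0.2]]}}

```text
time: 14.62
eef_pos: [499.2, -383.9, 165.2]
orientation: [-3.141, 0.612, 2.903]
wrist_force: [-8.4, 1.9, 11.4]
opening: 0.29
gripper_force: 35.0
```

```bash
python3 chk.py r
```

```text
r t 14.625 h -7.047319465095533 lat ey,ex -0.8051447290610168 -0.5490540059426885 axis deg 0.06057867896456615 Fn 14.28703062577331 [-8.44  1.87 11.39] [0.14 0.65 0.05]
[ 1.16  0.75 -0.68  2.16  2.51  0.26 -0.4 ]
```

{"op": "jog_arm", "data": {"targets": [[[-0.028,0.007,0.041],[0,0,0],0.2],[[-0.06,0.014,0.082],[0,0,0],0.2],[[-0.14,0.035,0.205],[0,0,0],0.2],[[-0.223,0.055,0.328],[0,0,0],0.2],[[-0.29,0.071,0.426],[0,0,0],0.2],[[-0.29,0.071,0.426],[0,0,0],0.2]]}}

```text
time: 15.38
eef_pos: [470.2, -377.2, 208.1]
orientation: [-3.141, 0.612, 2.903]
wrist_force: [0.5, 0.3, -1.3]
opening: 0.285
gripper_force: 35.0
```

```bash
python3 chk.py r; python3 -c "
from tgt import *
rel(tcp('s',46),toolR(0))
q=np.array(monitor.read_state()['joints'])
for h in (46,36,56,70):
  q1,m,e=go(q,tcp('s',h),toolR(0),20); print(h,q1,m,e)
  for R in (20,-20):
    q1,m,e=go(q,tcp('s',h,toolR(R)),toolR(R),20); print(h,R,q1,m,e)"
```

```text
r t 15.375 h 45.13073525826593 lat ey,ex -1.269098654946558 -0.265542260171177 axis deg 0.06733432815406551 Fn -1.3081501298832703 [ 0.54  0.32 -1.28] [ 0.22  0.67 -0.02]
[ 1.21  0.63 -0.68  2.19  2.49  0.17 -0.4 ]
t 15.375 pos [ 470.217 -377.158  208.067] q [ 1.207  0.633 -0.68   2.195  2.492  0.17  -0.398] F [ 0.538  0.319 -1.284] op 0.2852797322637922
shift [-0.174 -0.693  0.009] turn [ 0.001  0.001 -0.001] deg 0.11280601940393047
46 [ 1.312  0.668 -0.654  2.066  1.62   0.04   0.594] 6.938893903907228e-18 1.1895364743775085e-05
46 20 [ 1.314  0.669 -0.654  2.065  1.587  0.04   0.28 ] 6.938893903907228e-18 8.990190498818651e-06
46 -20 [ 1.31   0.667 -0.653  2.068  1.67   0.04   0.892] 6.938893903907228e-18 1.381793010759498e-05
36 [ 1.289  0.682 -0.632  2.062  2.046  0.04   0.167] 6.938893903907228e-18 1.1492390214751556e-05
36 20 [ 1.292  0.683 -0.634  2.061  2.008  0.04  -0.142] 6.938893903907228e-18 7.477796670971123e-06
36 -20 [ 1.287  0.681 -0.63   2.064  2.106  0.04   0.455] 4.2327252813834093e-16 1.3866695945941593e-05
56 [ 1.387  0.677 -0.767  2.067  1.39   0.11   0.835] 6.938893903907228e-18 1.2177641045552472e-05
56 20 [ 1.389  0.678 -0.768  2.065  1.379  0.111  0.499] 6.938893903907228e-18 8.747772923881214e-06
56 -20 [ 1.38   0.674 -0.757  2.069  1.401  0.103  1.171] 6.938893903907228e-18 1.6609594250990453e-05
70 [ 1.456  0.679 -0.866  2.068  1.286  0.169  0.946] 6.938893903907228e-18 1.206746296944544e-05
70 20 [ 1.453  0.677 -0.858  2.067  1.27   0.164  0.614] 6.938893903907228e-18 9.721236690879199e-06
70 -20 [ 1.459  0.681 -0.873  2.07   1.304  0.175  1.277] 6.938893903907228e-18 1.58639441805433e-05
```

{"op": "jog_arm", "data": {"targets": [[[-0.03,-0.1,0.03],[0,0,0],0.2],[[-0.05,-0.2,0.05],[0,0,0],0.2],[[-0.08,-0.3,0.05],[0,0,0],0.2],[[-0.1,-0.4,0.05],[0,0,0],0.2],[[-0.125,-0.5,0.05],[0,0,0],0.2],[[-0.15,-0.6,0.03],[0,0,0],0.2],[[-0.175,-0.69,0.01],[0,0,0],0.2],[[-0.175,-0.69,0.01],[0,0,0],0.2],[[-0.175,-0.69,0.01],[0,0,0],0.2]]}}

```text
time: 16.5
eef_pos: [452.8, -446.6, 207.8]
orientation: [3.141, 0.611, 2.901]
wrist_force: [-1.2, -0.3, -0.8]
opening: 0.292
gripper_force: 35.0
```

```bash
python3 chk.py s; python3 -c "
from tgt import *
rel(tcp('s',6),toolR(0))
q=np.array(monitor.read_state()['joints'])
q1,m,e=go(q,tcp('s',6),toolR(0),20); print(q1,m,e)"
```

```text
s t 16.5 h 44.986231195318496 lat ey,ex -0.06467607999539737 -0.6317847565126442 axis deg 0.05821421191058443 Fn -0.03902909988167369 [-1.22 -0.31 -0.82] [0.12 0.73 0.01]
[ 1.32  0.67 -0.66  2.07  1.68  0.05  0.54]
t 16.5 pos [ 452.837 -446.65   207.785] q [ 1.319  0.673 -0.663  2.067  1.676  0.046  0.542] F [-1.216 -0.313 -0.822] op 0.292034495983968
shift [ 0.223 -0.053 -0.315] turn [-0.  0. -0.] deg 0.05875114713150449
[ 1.365  0.796 -0.825  2.04   1.815  0.214  0.437] 0.019840786341500154 1.4692895226875444e-07
```

{"op": "jog_arm", "data": {"targets": [[[0.075,-0.018,-0.11],[0,0,0],0.2],[[0.15,-0.036,-0.22],[0,0,0],0.2],[[0.217,-0.053,-0.32],[0,0,0],0.2],[[0.234,-0.057,-0.344],[0,0,0],0.2],[[0.25,-0.062,-0.369],[0,0,0],0.2],[[0.262,-0.064,-0.385],[0,0,0],0.2],[[0.273,-0.067,-0.401],[0,0,0],0.2],[[0.281,-0.069,-0.414],[0,0,0],0.2],[[0.281,-0.069,-0.414],[0,0,0],0.2]]}}

```text
time: 17.62
eef_pos: [481.2, -452.9, 166.7]
orientation: [3.141, 0.611, 2.902]
wrist_force: [-2.5, -0.1, 1.5]
opening: 0.294
gripper_force: 35.0
```

```bash
python3 chk.py s
```

```text
s t 17.625 h -5.281468604592748 lat ey,ex 0.6478904641193735 -0.4142566330876525 axis deg 0.06476300076720815 Fn 2.5629105379290262 [-2.46 -0.06  1.46] [ 0.1   0.82 -0.04]
[ 1.38  0.83 -0.86  2.03  1.84  0.26  0.43]
```

Contact is about 3.7 N, so it isn't home yet. I'll go 2.5 mm further.

{"op": "jog_arm", "data": {"targets": [[[0.007,-0.002,-0.01],[0,0,0],0.2],[[0.014,-0.003,-0.02],[0,0,0],0.2],[[0.014,-0.003,-0.02],[0,0,0],0.2],[[0.014,-0.003,-0.02],[0,0,0],0.2]]}}

```text
time: 18.12
eef_pos: [482.4, -453.1, 165.6]
orientation: [-3.141, 0.612, 2.903]
wrist_force: [-8.6, 1.9, 10.6]
opening: 0.288
gripper_force: 35.0
```

```bash
python3 chk.py s
```

```text
s t 18.125 h -6.953090429161716 lat ey,ex 0.638564603705223 0.07611364513634156 axis deg 0.07178621854245534 Fn 13.801674189380144 [-8.64  1.93 10.65] [ 0.1   0.84 -0.05]
[ 1.38  0.84 -0.87  2.03  1.85  0.26  0.42]
```

{"op": "jog_arm", "data": {"targets": [[[0,0,0],[0,0,0],0.2],[[-0.028,0.007,0.041],[0,0,0],0.2],[[-0.06,0.014,0.082],[0,0,0],0.2],[[-0.14,0.035,0.205],[0,0,0],0.2],[[-0.223,0.055,0.328],[0,0,0],0.2],[[-0.295,0.073,0.435],[0,0,0],0.2],[[-0.3,0.073,0.44],[0,0,0],0.2]]}}

```text
time: 19.0
eef_pos: [452.7, -445.6, 209.3]
orientation: [-3.141, 0.612, 2.903]
wrist_force: [-0.2, -0.0, -1.1]
opening: 0.291
gripper_force: 35.0
```

```bash
python3 chk.py s; python3 -c "
from tgt import *
rel(tcp('t',47),toolR(0))
q=np.array(monitor.read_state()['joints'])
q1,m,e=go(q,tcp('t',47),toolR(0),20); print(q1,m,e)
q1,m,e=go(q1,tcp('t',-7),toolR(0),20); print(q1,m,e)"
```

```text
s t 19.0 h 46.452360173580246 lat ey,ex 0.8513011613385206 -0.036499798516445026 axis deg 0.05397240247081867 Fn -0.8255755119794137 [-0.15 -0.04 -1.1 ] [ 0.13  0.69 -0.01]
[ 1.35  0.68 -0.71  2.07  1.59  0.08  0.63]
t 19.0 pos [ 452.696 -445.633  209.31 ] q [ 1.345  0.681 -0.71   2.068  1.589  0.078  0.634] F [-0.151 -0.038 -1.104] op 0.29119261061627444
shift [0.342 1.407 0.005] turn [ 0.001  0.    -0.001] deg 0.12967063296907738
[ 1.296  0.76  -1.16   2.29   1.954  0.577  0.006] 0.0914935505685461 6.547129283163144e-07
[ 1.23   0.889 -1.136  2.255  2.048  0.675 -0.034] 0.2710754859591762 1.1570286811979356e-08
```

{"op": "jog_arm", "data": {"targets": [[[0.03,0.12,0.05],[0,0,0],0.2],[[0.06,0.24,0.07],[0,0,0],0.2],[[0.09,0.36,0.07],[0,0,0],0.2],[[0.12,0.48,0.07],[0,0,0],0.2],[[0.145,0.6,0.07],[0,0,0],0.2],[[0.17,0.7,0.07],[0,0,0],0.2]]}}

```text
time: 19.75
eef_pos: [470.1, -374.9, 215.2]
orientation: [3.139, 0.612, 2.901]
wrist_force: [0.1, -0.0, -1.6]
opening: 0.291
gripper_force: 35.0
```

{"op": "jog_arm", "data": {"targets": [[[0.04,0.16,0],[0,0,0],0.2],[[0.08,0.34,0],[0,0,0],0.2],[[0.13,0.54,0],[0,0,0],0.2],[[0.17,0.707,-0.065],[0,0,0],0.2],[[0.17,0.707,-0.065],[0,0,0],0.2],[[0.17,0.707,-0.065],[0,0,0],0.2]]}}

```text
time: 20.5
eef_pos: [486.7, -305.7, 208.9]
orientation: [3.14, 0.611, 2.901]
wrist_force: [0.1, 0.6, -0.3]
opening: 0.293
gripper_force: 35.0
```

```bash
python3 chk.py t;python3 -c "
from tgt import *
rel(tcp('t',0),toolR(0))"
```

```text
t t 20.5 h 46.273154943019975 lat ey,ex -0.6512675023890386 -0.4781534076567979 axis deg 0.07241715179810172 Fn -0.21915273069458752 [ 0.13  0.57 -0.27] [ 0.15  0.73 -0.01]
[ 1.3   0.76 -1.16  2.29  1.96  0.57  0.  ]
t 20.5 pos [ 486.694 -305.7    208.926] q [ 1.298  0.762 -1.156  2.291  1.962  0.574  0.003] F [ 0.13   0.569 -0.274] op 0.29311758434781876
shift [ 0.264 -0.057 -0.376] turn [-0.001  0.    -0.   ] deg 0.07264111886737316
```

{"op": "jog_arm", "data": {"targets": [[[0.075,-0.018,-0.11],[0,0,0],0.2],[[0.15,-0.036,-0.22],[0,0,0],0.2],[[0.217,-0.053,-0.32],[0,0,0],0.2],[[0.234,-0.055,-0.344],[0,0,0],0.2],[[0.25,-0.059,-0.369],[0,0,0],0.2],[[0.262,-0.062,-0.385],[0,0,0],0.2],[[0.273,-0.064,-0.401],[0,0,0],0.2],[[0.284,-0.066,-0.418],[0,0,0],0.2],[[0.293,-0.068,-0.431],[0,0,0],0.2],[[0.293,-0.068,-0.431],[0,0,0],0.2]]}}

```text
time: 21.75
eef_pos: [516.0, -311.8, 166.1]
orientation: [3.141, 0.611, 2.902]
wrist_force: [-2.7, 0.2, 1.6]
opening: 0.295
gripper_force: 35.0
```

```bash
python3 chk.py t
```

```text
t t 21.75 h -5.961311768639572 lat ey,ex 0.3929824130327067 -0.5728046782944944 axis deg 0.08321012691167565 Fn 2.8682228709920254 [-2.74  0.25  1.6 ] [ 0.14  0.69 -0.02]
[ 1.23  0.89 -1.13  2.26  2.05  0.67 -0.04]
```

{"op": "jog_arm", "data": {"targets": [[[0.007,-0.002,-0.01],[0,0,0],0.2],[[0.014,-0.003,-0.02],[0,0,0],0.2],[[0.014,-0.003,-0.02],[0,0,0],0.2],[[0.014,-0.003,-0.02],[0,0,0],0.2]]}}

```text
time: 22.25
eef_pos: [517.0, -311.8, 165.0]
orientation: [-3.141, 0.612, 2.904]
wrist_force: [-9.4, 2.1, 12.8]
opening: 0.296
gripper_force: 35.0
```

```bash
python3 chk.py t
```

```text
t t 22.25 h -7.4346895634310375 lat ey,ex 0.6235951840021681 -0.2601481844677176 axis deg 0.09607666968252758 Fn 16.01338798288794 [-9.39  2.08 12.82] [-0.11  0.82 -0.17]
[ 1.23  0.89 -1.13  2.26  2.06  0.68 -0.04]
```

{"op": "jog_arm", "data": {"targets": [[[0,0,0],[0,0,0],0.2],[[-0.028,0.007,0.041],[0,0,0],0.2],[[-0.06,0.014,0.082],[0,0,0],0.2],[[-0.14,0.035,0.205],[0,0,0],0.2],[[-0.223,0.055,0.328],[0,0,0],0.2],[[-0.3,0.075,0.5],[0,0,0],0.2],[[-0.4,0.1,0.7],[0,0,0],0.2],[[-0.4,0.1,0.9],[0,0,0],0.2],[[-0.4,0.1,0.9],[0,0,0],0.2]]}}

```text
time: 23.38
eef_pos: [477.7, -302.6, 256.2]
orientation: [-3.138, 0.614, 2.904]
wrist_force: [-0.8, 0.1, -1.0]
opening: 0.287
gripper_force: 35.0
```

```bash
python3 chk.py t; python3 -c "
from tgt import *
q=np.array(monitor.read_state()['joints'])
Rv=Ro.from_euler('xyz',[np.pi,0,2.817])
rel([480,-240,280],Rv)
for W in ((480,-240,280),(500,-300,300),(460,-200,260),(520,-200,280)):
  q1,m,e=go(q,np.array(W,float),Rv,20); q2,m2,e2=go(q1,np.array([473.,42,260]),Rv,20); q3,m3,e3=go(q2,np.array([473.,42,144]),Rv,20)
  print(W,q1,m,e,q2,m2,e2,q3,m3)"
```

```text
t t 23.375 h 90.43140344215897 lat ey,ex -0.08785945674170925 19.17428219695785 axis deg 0.20972164289784714 Fn -0.34676269513073865 [-0.85  0.12 -1.02] [ 0.16  0.76 -0.03]
[ 1.33  0.61 -1.12  2.26  1.79  0.42  0.14]
t 23.375 pos [ 477.676 -302.605  256.192] q [ 1.328  0.614 -1.122  2.261  1.786  0.423  0.14 ] F [-0.848  0.116 -1.02 ] op 0.28721920939627843
shift [0.023 0.626 0.238] turn [ 0.11   0.375 -0.053] deg 35.523740568280964
(480, -240, 280) [ 1.031  0.716 -1.192  1.709  0.707  1.219  0.905] 0.24506994183513786 4.736493615029036e-07 [ 0.509  0.632 -1.152  1.907  0.669  1.055  0.317] 0.27525612913555975 2.4127762152709287e-08 [ 0.398  0.78  -0.992  2.05   0.914  0.838  0.103] 0.3245942709358798
(500, -300, 300) [ 1.06   0.756 -1.183  1.544  0.713  1.328  1.043] 0.23292618667962506 5.399523394025718e-07 [ 0.509  0.632 -1.152  1.907  0.669  1.056  0.317] 0.2752769154179586 2.916828605964837e-08 [ 0.398  0.78  -0.992  2.05   0.914  0.838  0.102] 0.3244327074766449
(460, -200, 260) [ 1.003  0.692 -1.193  1.835  0.716  1.128  0.798] 0.2580847052128068 4.170926666893781e-07 [ 0.51   0.633 -1.153  1.907  0.67   1.056  0.316] 0.2772056528948539 2.070287327625799e-08 [ 0.399  0.78  -0.992  2.05   0.914  0.838  0.102] 0.3238025215794731
(520, -200, 280) [ 0.908  0.737 -1.171  1.651  0.712  1.245  0.832] 0.2623776059199403 4.491249563920441e-07 [ 0.512  0.635 -1.158  1.907  0.673  1.059  0.313] 0.2921350612890492 1.9248901739598743e-08 [ 0.401  0.782 -0.998  2.05   0.917  0.842  0.099] 0.3185611982830203
```

{"op": "jog_arm", "data": {"targets": [[[0,0.1,0.08],[0.022,0.075,-0.01],0.2],[[0.01,0.25,0.16],[0.044,0.15,-0.021],0.2],[[0.015,0.4,0.24],[0.066,0.225,-0.032],0.2],[[0.023,0.52,0.24],[0.088,0.3,-0.042],0.2],[[0.023,0.626,0.24],[0.11,0.375,-0.053],0.2],[[0.023,0.626,0.24],[0.11,0.375,-0.053],0.2]]}}

```text
time: 24.12
eef_pos: [482.1, -238.7, 277.2]
orientation: [3.137, -0.002, 2.817]
wrist_force: [0.3, 0.1, -1.2]
opening: 0.29
gripper_force: 35.0
```

{"op": "jog_arm", "data": {"targets": [[[0,0.3,0],[0,0,0],0.2],[[0,0.65,0],[0,0,0],0.2],[[0,1.0,0],[0,0,0],0.2]]}}

```text
time: 24.5
eef_pos: [477.7, -139.8, 276.7]
orientation: [3.141, -0.002, 2.815]
wrist_force: [0.7, -0.4, -0.4]
opening: 0.291
gripper_force: 35.0
```

{"op": "jog_arm", "data": {"targets": [[[0,0.35,0],[0,0,0],0.2],[[0,0.7,0],[0,0,0],0.2],[[-0.05,1.0,-0.1],[0,0,0],0.2],[[-0.05,1.0,-0.1],[0,0,0],0.2]]}}

```text
time: 25.0
eef_pos: [472.4, -38.6, 267.0]
orientation: [3.141, -0.003, 2.82]
wrist_force: [0.7, -0.4, -1.6]
opening: 0.292
gripper_force: 35.0
```

```bash
python3 -c "
from tgt import *
rel([473.5,42.3,254],Ro.from_euler('xyz',[np.pi,0,2.817]))"
```

```text
t 25.0 pos [472.403 -38.637 266.961] q [ 0.64   0.58  -1.051  1.899  0.59   1.016  0.578] F [ 0.703 -0.443 -1.607] op 0.2915626413976026
shift [ 0.011  0.809 -0.13 ] turn [-0.001 -0.002 -0.002] deg 0.2573967212486587
```

{"op": "jog_arm", "data": {"targets": [[[0,0.3,0],[0,0,0],0.2],[[0.01,0.6,-0.05],[0,0,0],0.2],[[0.013,0.8,-0.1],[0,-0.002,-0.002],0.2],[[0.013,0.807,-0.1],[-0.001,-0.002,-0.002],0.2],[[0.013,0.807,-0.1],[-0.001,-0.002,-0.002],0.2],[[0.013,0.807,-0.1],[-0.001,-0.002,-0.002],0.2]]}}

```text
time: 25.75
eef_pos: [476.0, 39.5, 257.8]
orientation: [3.141, 0.001, 2.81]
wrist_force: [-0.3, -0.3, -1.0]
opening: 0.291
gripper_force: 35.0
```

```bash
python3 - <<'E'
from tgt import *
rel([473.8,42.1,144.5],Ro.from_euler('xyz',[np.pi,0,2.817]))
from h import *
snap('wrist','w6');snap('side','s6');snap('scene','c6')
tip=monitor.read_state()['eef_pos']-[2.4-0,-.8,109]
for t in('s6','c6'): print(proj(t,tip+[0,0,5]),proj(t,[472,43.2,120]))
# tip from two views: bright/dark stylus column via difference with the initial views
for a,b in (('side','s6'),('scene','c6')):
    u,v=proj(b,tip)[0].astype(int)
    for r in range(v-16,v+5,2):
        row=load(b)['img'][r,u-12:u+12].astype(int).sum(1)//3; print(b,r,u-12,row)
E
```

```text
t 25.75 pos [475.989  39.483 257.83 ] q [ 0.455  0.586 -1.021  1.908  0.6    0.989  0.4  ] F [-0.294 -0.341 -1.014] op 0.29093745342828836
shift [-0.022  0.026 -1.133] turn [-0.     0.001  0.004] deg 0.4010767413517417
[[199.363 119.296]] [[199.703 130.11 ]]
[[161.31  156.867]] [[162.555 167.294]]
s6 104 187 [46 47 43 46 46 45 47 46 46 46 82 85 84 87 45 45 45 45 45 44 45 45 45 45]
s6 106 187 [46 47 40 44 45 44 46 44 46 45 82 84 83 87 47 45 47 47 46 45 46 45 45 46]
s6 108 187 [45 46 42 44 45 45 44 45 45 45 66 83 84 87 46 45 45 45 44 45 46 45 45 45]
s6 110 187 [46 46 46 44 46 44 46 46 45 46 45 85 87 88 57 58 60 64 66 65 65 65 49 44]
s6 112 187 [ 54  58  61  60  64  59 125  93  45  46  47  62  88  87  50  65  67  67
  68  67  66  67  66  43]
s6 114 187 [ 66  65  66  66  67  67  69 136  76  45  45  40  88  86  79  57  63  66
  67  67  65  66  66  66]
s6 116 187 [ 66  66  65  67  66  67  67  94 145  65  65  69  87  85  89  94  55  65
  66  63  65  65  64  65]
s6 118 187 [ 63  65  65  65  64  66  67  67  93 119 116 111  87  87  87 132  74  55
  63  62  62  61  63  64]
s6 120 187 [ 63  63  
[... 743 characters left out ...]
88  92  92  98
 104 116 110 105  99  82]
c6 152 149 [ 59  58  60  61  58  64  71  85 102 108  99  86  80  81  92  95 101 112
 112  97  75  62  63  61]
c6 154 149 [ 57  62  59  61  58  64  59  60  61  61  68  75  78  81 101 114 118 118
 111  98  75  64  61  63]
c6 156 149 [ 60  57  61  59  60  56  51  46  49  52  50  63  76  84 102 113 105 101
 110 119 115 100  91  93]
c6 158 149 [ 60  52  48  45  40  36  37  36  37  40  38  54  72  84  94 106 110  88
  72  76  85  93 103 113]
c6 160 149 [ 65  47  37  36  37  39  42  36  37  36  38  36  57  99 113 115 112  95
  90 100 105 104  89  97]
c6 162 149 [ 68  51  38  36  38  36  35  38  62  67  74  93 109 113 114 114 116 115
 112 113 116 115 108  97]
```

```bash
python3 - <<'E'
from tgt import *
rel([473.6,42.3,144.5],Ro.from_euler('xyz',[np.pi,0,2.817]))
E
```

```text
t 25.9 pos [476.051  40.396 257.972] q [ 0.454  0.586 -1.021  1.907  0.599  0.989  0.4  ] F [ 0.018  0.007 -1.545] op 0.28990866586154873
shift [-0.025  0.019 -1.135] turn [-0.001  0.001  0.004] deg 0.3555863626640556
```

{"op": "jog_arm", "data": {"targets": [[[-0.024,0.02,0],[0,0.001,0.004],0.2],[[-0.024,0.02,-0.1],[0,0.001,0.004],0.2],[[-0.024,0.02,-0.25],[0,0.001,0.004],0.2],[[-0.024,0.02,-0.4],[0,0.001,0.004],0.2],[[-0.024,0.02,-0.4],[0,0.001,0.004],0.2]]}}

```text
time: 26.52
eef_pos: [472.5, 42.8, 216.4]
orientation: [-3.141, -0.003, 2.819]
wrist_force: [-0.2, 0.1, -0.7]
opening: 0.293
gripper_force: 35.0
```

```bash
python3 - <<'E'
from tgt import *
rel([473.6,42.3,144.5],Ro.from_euler('xyz',[np.pi,0,2.817]))
E
```

```text
t 26.525 pos [472.456  42.822 216.393] q [ 0.412  0.636 -0.973  1.97   0.672  0.903  0.332] F [-0.229  0.134 -0.73 ] op 0.2929198215720109
shift [ 0.011 -0.005 -0.719] turn [-0.001 -0.002 -0.001] deg 0.23562069942666433
```

Position is good. I'll descend to about 3 mm above the seat.

{"op": "jog_arm", "data": {"targets": [[[0.01,0,-0.15],[0,-0.002,0],0.2],[[0.01,0,-0.3],[0,-0.002,0],0.2],[[0.01,0,-0.45],[0,-0.002,0],0.2],[[0.01,0,-0.58],[0,-0.002,0],0.2],[[0.01,0,-0.66],[0,-0.002,0],0.2],[[0.01,0,-0.69],[0,-0.002,0],0.2],[[0.01,0,-0.69],[0,-0.002,0],0.2]]}}

```text
time: 27.4
eef_pos: [474.6, 43.3, 149.0]
orientation: [3.139, 0.003, 2.819]
wrist_force: [-0.2, 0.3, -0.8]
opening: 0.295
gripper_force: 35.0
```

```bash
python3 - <<'E'
from tgt import *
rel([473.6,42.3,144.5],Ro.from_euler('xyz',[np.pi,0,2.817]))
E
```

```text
t 27.4 pos [474.641  43.336 149.01 ] q [ 0.339  0.724 -0.869  2.048  0.826  0.758  0.197] F [-0.162  0.257 -0.783] op 0.2949380694418061
shift [-0.01  -0.01  -0.045] turn [-0.001  0.002 -0.001] deg 0.2355758498047473
```

{"op": "jog_arm", "data": {"targets": [[[-0.008,-0.007,-0.02],[0,0,0],0.2],[[-0.008,-0.007,-0.035],[0,0,0],0.2],[[-0.008,-0.007,-0.042],[0,0,0],0.2],[[-0.008,-0.007,-0.042],[0,0,0],0.2]]}}

```text
time: 27.9
eef_pos: [473.8, 42.5, 144.8]
orientation: [3.139, 0.003, 2.819]
wrist_force: [-0.1, 0.1, -0.8]
opening: 0.289
gripper_force: 35.0
```

```bash
python3 - <<'E'
from tgt import *
rel([473.6,42.3,144.5],Ro.from_euler('xyz',[np.pi,0,2.817]))
E
```

```text
t 27.9 pos [473.759  42.504 144.793] q [ 0.336  0.729 -0.862  2.054  0.837  0.749  0.188] F [-0.107  0.051 -0.8  ] op 0.288722942213116
shift [-0.002 -0.002 -0.003] turn [-0.001  0.002 -0.001] deg 0.22471752761173225
```

No contact yet. I'll lower in 0.5–1 mm steps until the flange takes load.

{"op": "jog_arm", "data": {"targets": [[[0,0,-0.006],[-0.001,0.002,0],0.2],[[0,0,-0.012],[-0.001,0.002,0],0.2],[[0,0,-0.012],[-0.001,0.002,0],0.2]]}}

```text
time: 28.28
eef_pos: [474.0, 42.4, 144.3]
orientation: [-3.141, 0.001, 2.819]
wrist_force: [-0.5, -1.7, 7.4]
opening: 0.287
gripper_force: 35.0
```

```bash
python3 - <<'E'
from tgt import *
rel([473.6,42.3,144.5],Ro.from_euler('xyz',[np.pi,0,2.817]))
E
```

```text
t 28.275 pos [474.     42.448 144.308] q [ 0.334  0.731 -0.861  2.051  0.836  0.753  0.188] F [-0.531 -1.727  7.431] op 0.2874471674613612
shift [-0.004 -0.001  0.002] turn [ 0.001  0.001 -0.001] deg 0.12488084669648347
```

{"op": "jog_arm", "data": {"targets": [[[0,0,0],[0,0,0],0.31],[[0,0,0],[0,0,0],0.4],[[0,0,0],[0,0,0],0.6],[[0,0,0],[0,0,0],0.7],[[0,0,0],[0,0,0],0.7]]}}

```text
time: 28.9
eef_pos: [473.7, 42.6, 143.5]
orientation: [3.142, -0.0, 2.819]
wrist_force: [-0.6, -0.4, -0.5]
opening: 0.696
gripper_force: 0.0
```

{"op": "jog_arm", "data": {"targets": [[[0,0,0.1],[0,0,0],0.7],[[0,0,0.3],[0,0,0],0.7],[[0,0,0.65],[0,0,0],0.7],[[0,0,1.0],[0,0,0],0.7],[[0,0,1.0],[0,0,0],0.7],[[0,0,1.0],[0,0,0],0.7],[[0,0,1.0],[0,0,0],0.7]]}}

```text
time: 29.78
eef_pos: [473.0, 42.1, 242.7]
orientation: [-3.14, -0.002, 2.819]
wrist_force: [0.0, -0.4, -0.3]
opening: 0.701
gripper_force: 0.0
```

```bash
python3 - <<'E'
from h import *
print(monitor.read_state()['time'],monitor.read_state()['wrist_force'],monitor.read_state()['eef_pos'])
for n,t in(('wrist','w7'),('side','s7'),('scene','c7')): snap(n,t)
c=lambda t,x,y,w,h,k:cv2.resize(cv2.imread(f'pics/{t}.png')[y:y+h,x:x+w],(int(w*k),int(h*k)),interpolation=cv2.INTER_CUBIC)
cv2.imwrite('pics/m7.png',np.hstack([c('w7',190,100,130,200,3),np.vstack([c('s7',170,95,80,75,4),c('c7',130,138,80,75,4)])]))
E
```

```text
29.775 [ 0.02299254 -0.43451874 -0.30733004] [473.01090778  42.14512504 242.7103436 ]
```

View pics/m7.png

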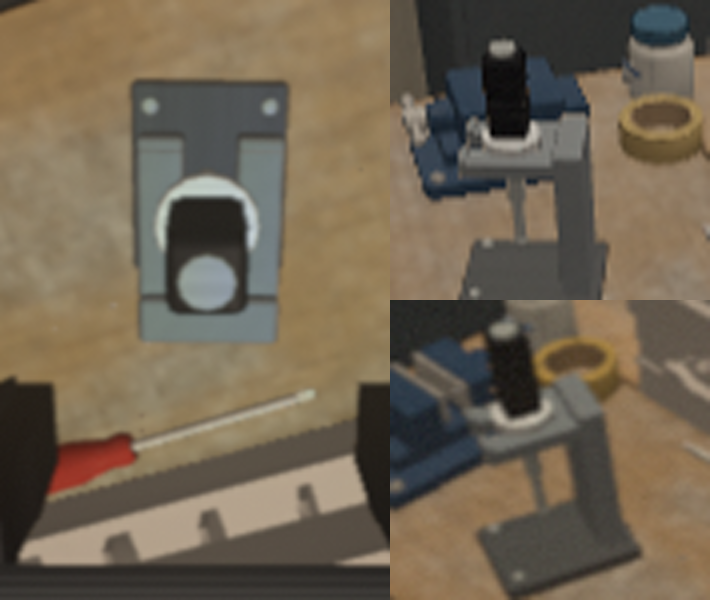

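The probe hangs upright with its flange (white ring, wrist crop (207,225)) flat on both arms and centred. The gripper is clear of it.

```bash
python3 -c "
from cell import robot
print(robot.hand_in())"
```

```text
the job is handed in; nothing more can be done
None
```

The job is handed in at about 30 s of the 61 s: the feet were pressed round, square, then triangular until the contact force passed 14 N (home is about 4.5 N), the probe hangs upright in its rest and is released, and the arm touched none of the other items.

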